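# Cure the printed towers under the UV lamp

### The job

Stand all the printed towers on the plywood sled, slide the sled by its handle along the bench between the guide rails, under the lamp, until it is home at the end stop, and only then switch the lamp on, leave it on for at least three seconds and switch it off again. Then slide the sled with the towers back out squarely onto the blue tape square and stand every tower upright on the floor of the green tray, leaving the empty sled on its square. Never lift the sled or light the lamp without the sled under it, and leave the other things on the bench alone.

Things in the scene. Friction and masses are not known exactly. Their poses are not given: they have to be found in the camera images.
- tower_a: orange resin-printed toy tower, 50 high: a round foot 42 diameter x 8 high and above it an upright ribbed round body 30 diameter (grip the body, 30 wide, from above). About 60 g. Origin at the centre of the underside, z up when it stands. It may be absent (None): only two or three of the four towers are there in a run. Sizes in mm.
- tower_b: green resin-printed toy tower, 50 high: a round foot 42 diameter x 8 high and above it an upright ribbed round body 30 diameter (grip the body, 30 wide, from above). About 60 g. Origin at the centre of the underside, z up when it stands. It may be absent (None): only two or three of the four towers are there in a run. Sizes in mm.
- tower_c: yellow resin-printed toy tower, 50 high: a round foot 42 diameter x 8 high and above it an upright ribbed round body 30 diameter (grip the body, 30 wide, from above). About 60 g. Origin at the centre of the underside, z up when it stands. It may be absent (None): only two or three of the four towers are there in a run. Sizes in mm.
- tower_d: white resin-printed toy tower, 50 high: a round foot 42 diameter x 8 high and above it an upright ribbed round body 30 diameter (grip the body, 30 wide, from above). About 60 g. Origin at the centre of the underside, z up when it stands. It may be absent (None): only two or three of the four towers are there in a run. Sizes in mm.
- sled: loose plywood tray on the bench, about 0.45 kg, outside 140 x 140, walls 5 thick rising to 18 above the bench. A bar (16 wide, 18 to 26 above the bench) reaches out in its -x direction, over the station's front rail, to the red handle post. Origin at the centre of the underside, z up. It slides on the bench with plain friction. Sizes in mm.
- sled_floor (a point): centre of the sled's inner floor (130 x 130, 6 above the bench). Four circles of 46 diameter at x = +-31, y = +-31 from it suggest where towers may stand; any place on the floor will do. Sizes in mm.
- sled_handle (a point): point inside the red handle post of the sled: at x = -151, y = 0, 50 above the sled's underside. The post is 18 x 18, its sides parallel to the sled's x and y, from 18 to 76 above the bench. Sizes in mm.
- station: fixed white UV lamp: a head 144 (x) x 150 (y, from -78 to +72) overhangs the bench, underside 82, top 119 above it, on a column 114 high, x 2 to 72, y -140 to -85. Origin on the bench below the lamp centre, z up. The sled comes in from the +y side, its handle on the -x side, outside the head; home, it touches the end stop, its origin within 7 mm of the station's, axes parallel. Sizes in mm.
- channel_mouth (a point): on the bench at the open (+y) end of the channel under the lamp, at the station's x = 0, y = +72. Two aluminium guide rails along the station's y, 12 high and 12 wide, inner faces at x = +-76, start here and run to y = -78. Sizes in mm.
- end_stop (a point): centre of the face, at the station's y = -72, of the 12 high bar that closes the channel. Sizes in mm.
- load_mark (a point): centre of the blue tape square (inner size 148) on the bench, 200 from the station's origin in the station's +y direction, its sides parallel to the station's axes: the sled's parking place outside the lamp. Sizes in mm.
- lamp_switch (a joint): angle of the lamp's toggle lever, 0 to 1.0 rad: 0 = off, leaning toward the -x direction of its box; 1.0 = on, leaning toward +x. Stays where it is left (friction about 0.06 N m, under 1 N at the ball). Sizes in mm.
- lamp_switch_tip (a point): centre of the red ball (26 diameter) at the end of the lever, 80 from its pivot. The pivot axis is horizontal, along the box's y, 22 above the bench. The ball swings from 38 on the -x side to 38 on the +x side of the pivot, 92 high at both ends and 102 in the middle. Sizes in mm.
- lamp_switch_base: fixed grey box of the lamp switch, 70 (x) x 50 (y) x 25 high, with a round bearing 35 high in its middle. Origin at the centre of the underside, below the pivot. Sizes in mm.
- finished_tray: fixed green tray for cured parts, outside 150 x 150, 18 high, walls and floor 5 thick. Origin at the centre of the underside, z up. Sizes in mm.
- glue_stick: bystander: upright yellow glue stick, 33 diameter x 85. Origin under its centre. Sizes in mm.
- gear_motor: bystander: small grey and yellow gear motor lying on the bench, 90 x 22 x 32. Origin under the middle of its grey box. Sizes in mm.
- eraser: bystander: white eraser 45 x 24 x 14. Origin under its centre. Sizes in mm.

How it is judged:
By the outcome, as a careful person would: the job done as asked, in the order asked, and still so for the second after the job is handed in, with the robot touching nothing.
Of tower_a, tower_b, tower_c, tower_d only 2 to 3 are there at a start; the rules pass over those that are not, and their reading is None.
At some moment in a run one of tower_a, tower_b, tower_c, tower_d may be knocked a few centimetres aside while the robot is not near it.
It also fails if it takes over 210 s, if anything falls off the work surface, if the arm or the gripper's body presses on something with over 40 N, if the wrist force passes 120 N, or if a joint passes its speed limit or range.

### The arm

A 6-joint arm with a two-finger parallel gripper is mounted at the origin on the work surface. World frame = base frame: x ahead of the robot, y to its left, z up, the work surface at z = 0. Lengths are in mm, angles in rad, forces in N, time in s.
With the tool pointing down it reaches from about 350 to 775 mm from the base axis. Payload 7.3 kg.
Tool frame: the origin (TCP) lies midway between the tips of the shut fingers; the grasp point (between the pads) lies 19 mm behind it; z points along the fingers, y is the line along which they close (so a half turn about z gives the same grasp; the last joint's range is limited). The gripper opens to 92 mm and grips with 3 to 60 N. Pads are 19 mm wide; open, the fingers measure 130 mm over their backs; the gripper's body (75 mm by 190 mm) begins 47 mm behind the grasp point.
Start: joints at [-1.438, 0.342, 1.524, -0, 1.275, -0.146], TCP at [144.504, -504.744, 201.041] pointing down, gripper open.
Joint ranges: [-2.53, 2.53], [-0.77, 2.02], [0.04, 2.7], [-1, 4.14], [0.28, 2.66], [-3.11, 3.11]. Speed limits (rad/s): [2.57, 2.57, 3.14, 3.14, 3.14, 3.14].

### API

Orientations are given as [roll, pitch, yaw] about the fixed x, y, z axes, in that order (R = Rz(yaw) Ry(pitch) Rx(roll)).
In Python, from plant import bot gives the robot as it stands. The module is installed in compiled form; this text tells all that it offers.
- The arm moves only by the shell command python3 -m crank 'ROWS' [OPENING]. ROWS is JSON, a list of rows, each a list of 6 numbers: the shift along the tool's x, y, z in m, then the turn, a rotation vector about the tool's x, y, z in rad. In form: [[dx, dy, dz, wx, wy, wz], ...]. A call has 1 to 5 rows; each row shifts and turns the commanded pose from where the row before left it, along the tool's axes as they then stand; what a row does not reach is not made up. A row lasts 1/8 s, in which the tool goes at most 62.5 mm and 10.7 degrees, less where a joint would pass 70% of its speed; a pose out of reach is approached as far as the arm can. A call is refused whole if a number of a shift passes 0.0625 or a number of a turn 0.188, either way. A call with a gripper value outside its range is refused whole. OPENING is the opening in per cent of the stroke, from 0 (shut) to 100 (fully open), set as the call begins (- or left out, the last holds). The fingers move at their own pace and stop on an object; the grip force is fixed at half the most. Time passes only in rows, so rows that do not move let the fingers close. It gives the time, the measured TCP pose, the force, the opening and the grip force at its end, in the units of the state.
- bot.get_obs(): the state, without advancing time (a new reading comes with each control period).
- bot.capture(name): name is "scene" or "top" or "wrist"; returns a dict with "color" (384x512x3 uint8, blue, green, red), "fov_y" (degrees; the focal length in pixels is half the picture's height over the tangent of half this angle, whatever the lens; pixels are square), "cx", "cy" (the principal point, pixels), "extrinsics" (4x4, takes a point from world to camera coordinates); the wrist camera has in their place "tool_from_camera" (4x4, takes a point from camera to tool coordinates, whose origin is the TCP and whose axes are the flange's). Camera axes: x right, y up, looking along -z (the intrinsics and any distortion apply to the point x, -y, -z); pixel columns grow to the right and rows downward; lengths in mm; the calibration is good to about 2 mm. A picture is of the moment at which its call begins: read the wrist's pose just before it. There is no depth.
- bot.close_job(): hands the job in; it is judged then, once.
The state is a dict: "time": time; "joint_positions": joint angles; "dq": joint speeds; "tau": joint torques, N m; "tool_pos": TCP position; "tcp_rot": TCP orientation; "contact_force": force on the tool from outside, world axes, zero at the start; "moment": the same for the moment, N m; "grip_width": finger opening in mm; "finger_force": force on a finger pad.
Only numpy, scipy, OpenCV 4.12 (cv2) and the standard library are available. Lean on these libraries where they do the work, as an engineer would, in place of code of your own. Each camera call takes 0.05 s, during which the arm holds its last target. There are 200 camera calls.

## Working session

There is one attempt and no reset: what is moved stays moved. The work goes in short steps, Python scripts to look and compute and a shell command to move; the robot and the scene stay as the last step left them, time stands still between calls to the robot, and variables do not carry over. Pictures are saved under pics/ and viewed, at most 14 in all, crops included, and the job is handed in when it is done.

```bash
mkdir -p pics
cat > h.py <<'E'
import numpy as np, cv2, json
from scipy.spatial.transform import Rotation as R
from plant import bot
def cap(name):
    o=bot.get_obs(); c=bot.capture(name); c['o']=o
    if 'extrinsics' not in c:
        T=np.eye(4);T[:3,:3]=R.from_euler('xyz',o['tcp_rot']).as_matrix();T[:3,3]=o['tool_pos']
        c['w']=T@np.array(c['tool_from_camera'])
    else: c['w']=np.linalg.inv(np.array(c['extrinsics']))
    return c
def pt(c,u,v,z):
    f=192/np.tan(np.radians(c['fov_y'])/2)
    d=c['w'][:3,:3]@np.array([(u-c['cx'])/f,-(v-c['cy'])/f,-1]); p=c['w'][:3,3]
    return p+d*(z-p[2])/d[2]
def px(c,p):
    f=192/np.tan(np.radians(c['fov_y'])/2)
    q=np.linalg.inv(c['w'])@np.append(p,1)
    return c['cx']+f*q[0]/-q[2], c['cy']-f*q[1]/-q[2]
E
python3 - <<'E'
from h import *
import pickle
for n in('top','scene'):
    c=cap(n); pickle.dump(c,open(n+'.pkl','wb')); cv2.imwrite(f'pics/{n}0.png',cv2.resize(c['color'],(800,600),interpolation=cv2.INTER_CUBIC))
    print({k:v for k,v in c.items() if k not in('color','o')})
print(c['o'])
E
```

```text
{'fov_y': 53.03768382592501, 'cx': 250.0684494257045, 'cy': 185.91701665879853, 'extrinsics': array([[-1.89692948e-02, -9.99819331e-01,  1.21320446e-03,
         5.36500919e+01],
       [ 9.93818990e-01, -1.87226762e-02,  1.09422465e-01,
        -6.15227674e+02],
       [-1.09379981e-01,  3.28137262e-03,  9.93994594e-01,
        -9.41393089e+02],
       [ 0.00000000e+00,  0.00000000e+00,  0.00000000e+00,
         1.00000000e+00]]), 'w': array([[-1.89692948e-02,  9.93818990e-01, -1.09379981e-01,
         5.09473092e+02],
       [-9.99819331e-01, -1.87226762e-02,  3.28137262e-03,
         4.52107520e+01],
       [ 1.21320446e-03,  1.09422465e-01,  9.93994594e-01,
         1.00299428e+03],
       [ 0.00000000e+00,  0.00000000e+00,  0.00000000e+00,
         1.00000000e+00]])}
{'fov_y': 56.31368366119957, 'cx': 253.7874428644675, 'cy': 191.74029855356608, 'extrinsics': array([[ 1.84653179e-01,  9.82705683e-01,  1.38832002e-02,
        -1.35500062e+02],
       [-6.43816416e-01,  1.10277681e-01,  7.57191690e-01,
         3.18356859e+02],
       [ 7.42565571e-01, -1.48756085e-01,  6.53045175
[... 456 characters left out ...]
0e+00]])}
{'time': 0.05, 'joint_positions': array([-1.43796400e+00,  3.42700648e-01,  1.52499117e+00, -1.21533538e-05,
        1.27544981e+00, -1.46004486e-01]), 'dq': array([ 0.00107198,  0.00030612, -0.00051244,  0.00068518,  0.00074247,
        0.00099464]), 'tau': array([ 3.03660527e-03, -4.32420409e+01, -2.44996548e+01,  7.20649562e-02,
        5.23417233e-02, -3.98204486e-05]), 'tool_pos': array([ 144.45452506, -504.26573626,  200.36549751]), 'tcp_rot': array([-3.14005847e+00, -2.13855755e-04,  2.78840196e-01]), 'contact_force': array([-1.17686046,  0.40268931,  0.81676414]), 'moment': array([-0.00081152, -0.0134234 , -0.01673011]), 'finger_force': 0.0, 'grip_width': 91.52289730669317}
```

View pics/top0.png

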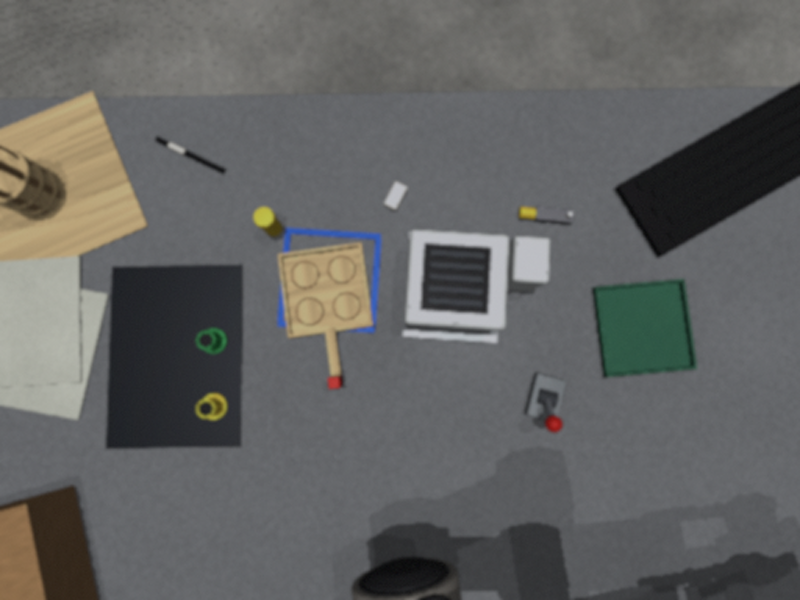

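View pics/scene0.png

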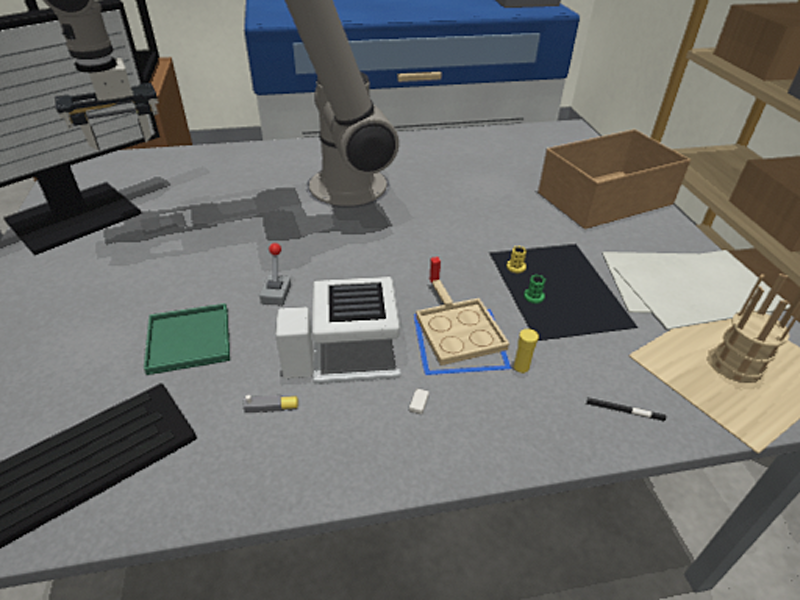

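Both pictures show two towers (green b, yellow c) on the black mat, the sled rotated near the blue square, the lamp, the switch, and the green tray. Top view, in 800-px coordinates: green foot ≈(214,341), yellow ≈(215,406), sled corners (277,254), (362,242), (374,327) and (288,336), handle (334,382), ball (554,424), tray centre (643,328).

Run:
```python
from h import *
import pickle
c=pickle.load(open('top.pkl','rb')); s=pickle.load(open('scene.pkl','rb'))
P=lambda c,U,V,z:pt(c,(U+.5)/1.5625-.5,(V+.5)/1.5625-.5,z).round(0)[:2]
for n,U,V,z in [('green foot',214,341,6),('yel foot',215,406,6),('sl0',277,254,18),('sl1',362,242,18),('sl2',374,327,18),('sl3',288,336,18),('handle',334,382,76),
 ('blueTL',287,231,0),('TR',381,235,0),('BR',374,331,0),('BL',279,326,0),('lamp0',409,231,119),('l1',509,235,119),('l2',504,329,119),('l3',406,325,119),
 ('railL',403,335,12),('railR',497,341,12),('ball',554,424,92),('box0',536,373,25),('b1',565,379,25),('b2',557,418,25),('b3',527,414,25),('t0',594,288,18),('t1',684,280,18),('t2',694,367,18),('t3',604,377,18),('glue',264,217,85)]:
    print(n,P(c,U,V,z))
for n,U,V,z in [('green foot',536,295,6),('yel foot',516,266,6),('ball',275,249,92),('handle',435,261,76)]: print('S',n,P(s,U,V,z))
```

```text
green foot [541. 336.]
yel foot [435. 333.]
sl0 [683. 230.]
sl1 [700.  89.]
sl2 [559.  71.]
sl3 [547. 212.]
handle [473. 132.]
blueTL [725. 216.]
TR [715.  57.]
BR [553.  72.]
BL [564. 230.]
lamp0 [696.  14.]
l1 [ 687. -136.]
l2 [ 547. -123.]
l3 [556.  21.]
railL [545.  24.]
railR [ 532. -131.]
ball [ 406. -197.]
box0 [ 479. -189.]
b1 [ 469. -236.]
b2 [ 407. -220.]
b3 [ 415. -172.]
t0 [ 616. -293.]
t1 [ 627. -442.]
t2 [ 484. -448.]
t3 [ 471. -301.]
glue [730. 238.]
S green foot [543. 339.]
S yel foot [439. 332.]
S ball [ 404. -197.]
S handle [480. 128.]
```

```bash
python3 -m crank '[[0.05,0,0,0,0,0.14],[0.055,0,0,0,0,0.139],[0.06,0,0,0,0,0],[0.06,0,0,0,0,0],[0.06,-0.06,0,0,0,0]]' 100
python3 -m crank '[[0.015,-0.06,0,0,0,0],[0.015,-0.06,0,0,0,0],[0.015,-0.06,0,0,0,0],[0.015,-0.06,0,0,0,0],[0.0,-0.06,0,0,0,0]]'
python3 -m crank '[[0,-0.06,0,0,0,0],[0,-0.06,0,0,0,0],[0,-0.06,0,0,0,0],[0,-0.06,0,0,0,0],[0.0,-0.06,0,0,0,0]]'
python3 -m crank '[[0,-0.06,0,0,0,0],[0,-0.06,0,0,0,0],[0,-0.06,0,0,0,0],[0,0,0,0,0,0],[0,0,0,0,0,0]]'
python3 - <<'E'
from h import *
import pickle
c=cap('wrist'); pickle.dump(c,open('w1.pkl','wb')); cv2.imwrite('pics/w1.png',cv2.resize(c['color'],(800,600)))
for p in [(542,337,6),(437,332,6),(622,150,6)]: print(np.array(px(c,p))*1.5625)
print(c['o']['tcp_rot'],c['o']['tool_pos'])
E
```

```text
time: 0.72
tool_pos: [413.2, -439.8, 199.4]
tcp_rot: [-3.141, 0.0, -0.001]
contact_force: [0.7, -0.1, -0.4]
grip_width: 92.1
finger_force: 0.0
time: 1.35
tool_pos: [471.7, -137.1, 200.6]
tcp_rot: [-3.141, 0.0, 0.0]
contact_force: [1.5, -0.1, 0.1]
grip_width: 91.7
finger_force: 0.0
time: 1.98
tool_pos: [470.9, 162.7, 200.8]
tcp_rot: [3.141, 0.0, -0.0]
contact_force: [0.7, -1.0, -0.7]
grip_width: 91.9
finger_force: 0.0
time: 2.6
tool_pos: [471.0, 340.4, 200.3]
tcp_rot: [3.14, 0.001, 0.001]
contact_force: [-0.4, 0.0, -0.8]
grip_width: 91.8
finger_force: 0.0
[407.78311924 156.65289415]
[413.7312653  294.68886307]
[683.58938234  34.08793973]
[3.14030651e+00 1.14882178e-03 5.06677232e-04] [471.00058845 340.37956643 200.31016826]
```

View pics/w1.png

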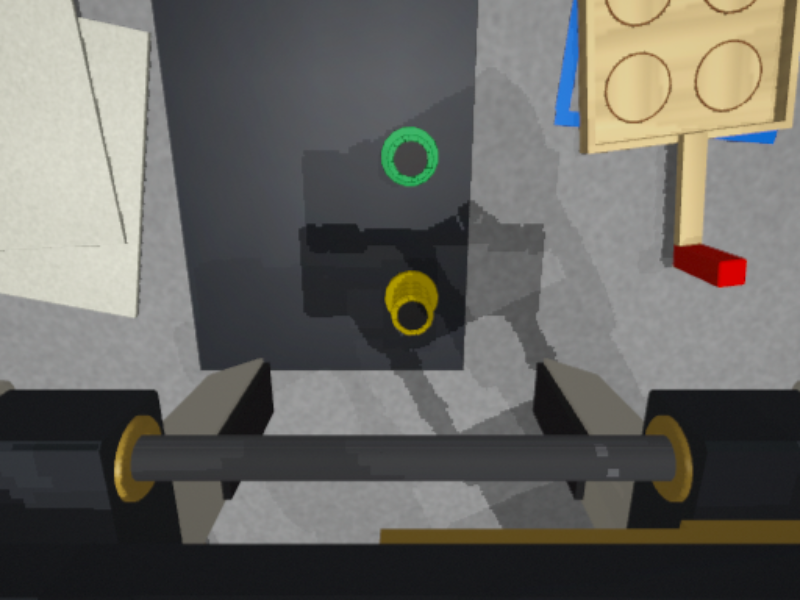

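The wrist view shows the green foot at (410,156) and the yellow at (411,297), both as predicted. The lower sled circles are at (638,88) and (728,76).

Run:
```python
from h import *
import pickle
c=pickle.load(open('w1.pkl','rb'))
for n,U,V,z in [('g',410,156,6),('y',411,298,5),('c1',638,88,6),('c2',728,76,6),('htop',731,272,76),('blue',556,125,0)]: print(n,pt(c,(U+.5)/1.5625-.5,(V+.5)/1.5625-.5,z).round(1))
```

```text
g [542.7 335.6   6. ]
y [434.2 334.4   5. ]
c1 [588.3 176.4   6. ]
c2 [596. 115.   6.]
htop [473.7 132.3  76. ]
blue [564.1 229.7   0. ]
```

```bash
python3 -m crank '[[0.0365,0.0025,0.03,0,0,0],[0.035,0.002,0.04,0,0,0],[0,0,0.05,0,0,0],[0,0,0.04,0,0,0],[0,0,0.0265,0,0,0]]'
python3 -m crank '[[0,0,0,0,0,0],[0,0,0,0,0,0],[0,0,0,0,0,0],[0,0,0,0,0,0],[0,0,0,0,0,0]]' 0
python3 -m crank '[[0,0,-0.01,0,0,0],[0,0,-0.03,0,0,0],[0,0,-0.05,0,0,0],[0,0,-0.03,0,0,0],[0,0,0,0,0,0]]'
```

```text
time: 3.28
tool_pos: [542.6, 333.7, 12.5]
tcp_rot: [3.14, 0.003, -0.003]
contact_force: [-1.0, 1.2, 0.9]
grip_width: 91.8
finger_force: 0.0
time: 3.9
tool_pos: [543.1, 336.4, 15.0]
tcp_rot: [-3.141, -0.001, -0.0]
contact_force: [0.6, -0.2, -0.2]
grip_width: 46.5
finger_force: 0.0
time: 4.53
tool_pos: [544.5, 337.1, 138.1]
tcp_rot: [-3.139, -0.006, -0.0]
contact_force: [0.1, 0.4, -0.8]
grip_width: 0.8
finger_force: 0.0
```

The fingers were still closing when I lifted, so they need about 1 s. I'll reopen and check that the tower is still standing.

```bash
python3 -m crank '[[-0.04,0,-0.03,0,0,0],[-0.035,0,-0.03,0,0,0],[0,0,0,0,0,0],[0,0,0,0,0,0],[0,0,0,0,0,0]]' 100
python3 -m crank '[[0,0,0,0,0,0],[0,0,0,0,0,0],[0,0,0,0,0,0],[0,0,0,0,0,0],[0,0,0,0,0,0]]'
python3 - <<'E'
from h import *
import pickle
c=cap('wrist'); pickle.dump(c,open('w2.pkl','wb')); cv2.imwrite('pics/w2.png',cv2.resize(c['color'],(800,600)))
for p in [(542,336,6),(434,334,6)]: print(np.array(px(c,p))*1.5625)
E
```

```text
time: 5.15
tool_pos: [468.1, 335.8, 192.8]
tcp_rot: [3.14, 0.002, -0.001]
contact_force: [0.4, -1.4, -0.2]
grip_width: 46.5
finger_force: 0.0
time: 5.78
tool_pos: [467.9, 336.3, 194.5]
tcp_rot: [3.142, -0.0, -0.0]
contact_force: [-0.2, 0.1, 0.4]
grip_width: 91.7
finger_force: 0.0
[403.8298922  152.76534622]
[406.4266441  297.07812727]
```

View pics/w2.png

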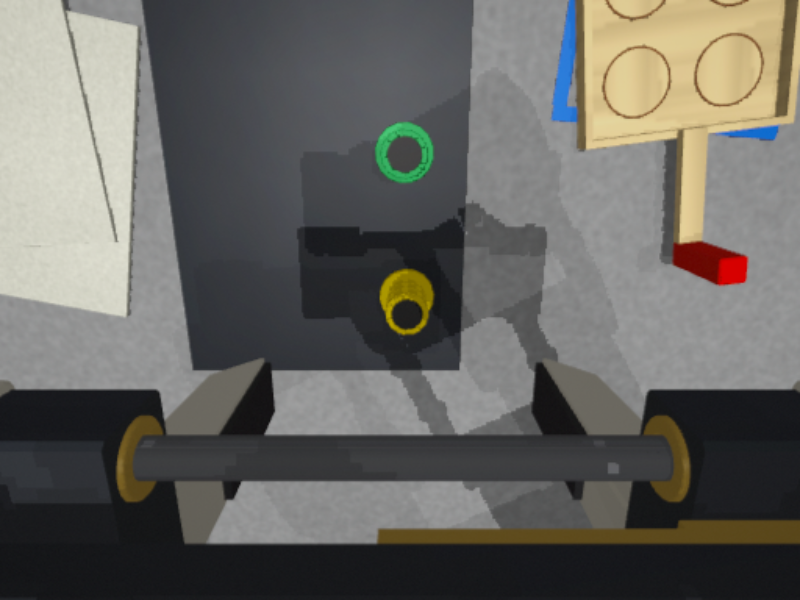

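Green is unmoved, with its foot at (404,153). I'll grasp again and let the fingers close fully.

```bash
python3 -m crank '[[0.0375,0,0.03,0,0,0],[0.0375,0,0.04,0,0,0],[0,0,0.05,0,0,0],[0,0,0.035,0,0,0],[0,0,0.0255,0,0,0]]' 
python3 -m crank '[[0,0,0,0,0,0],[0,0,0,0,0,0],[0,0,0,0,0,0],[0,0,0,0,0,0],[0,0,0,0,0,0]]' 0
python3 -m crank '[[0,0,0,0,0,0],[0,0,0,0,0,0],[0,0,0,0,0,0],[0,0,0,0,0,0],[0,0,0,0,0,0]]'
python3 -m crank '[[0,0,-0.01,0,0,0],[0,0,-0.03,0,0,0],[0,0,-0.05,0,0,0],[0,0,-0.03,0,0,0],[0,0,0,0,0,0]]'
```

```text
time: 6.45
tool_pos: [542.3, 335.8, 11.9]
tcp_rot: [3.141, 0.002, -0.0]
contact_force: [0.7, -0.3, -0.1]
grip_width: 91.7
finger_force: 0.0
time: 7.08
tool_pos: [543.1, 336.4, 14.5]
tcp_rot: [-3.141, -0.001, -0.0]
contact_force: [-0.2, -0.4, -0.1]
grip_width: 46.0
finger_force: 0.0
time: 7.7
tool_pos: [542.9, 336.2, 14.0]
tcp_rot: [3.141, -0.0, -0.0]
contact_force: [0.6, 0.6, 1.2]
grip_width: 28.4
finger_force: 30.0
time: 8.32
tool_pos: [544.4, 337.1, 137.4]
tcp_rot: [-3.139, -0.006, -0.0]
contact_force: [0.1, 0.3, -0.9]
grip_width: 28.9
finger_force: 30.0
```

```bash
python3 -m crank '[[0.02,0.035,0,0,0,0],[0.03,0.05,0,0,0,0],[0.03,0.05,0,0,0,0],[0.02,0.03,0,0,0,0],[0.011,0.018,0,0,0,0]]'
python3 -m crank '[[0,0,0.04,0,0,0],[0,0,0.04,0,0,0],[0,0,0.02,0,0,0],[0,0,0.009,0,0,0],[0,0,0.005,0,0,0]]'
python3 -m crank '[[0,0,0,0,0,0],[0,0,0,0,0,0],[0,0,0,0,0,0],[0,0,0,0,0,0],[0,0,0,0,0,0]]' 65
```

```text
time: 8.95
tool_pos: [653.9, 151.3, 132.2]
tcp_rot: [3.141, 0.003, -0.002]
contact_force: [0.4, -0.2, -0.7]
grip_width: 28.7
finger_force: 30.0
time: 9.57
tool_pos: [653.8, 153.7, 19.8]
tcp_rot: [3.141, 0.0, 0.0]
contact_force: [-3.4, -3.7, 18.0]
grip_width: 28.8
finger_force: 30.0
time: 10.2
tool_pos: [653.9, 153.2, 20.0]
tcp_rot: [3.142, -0.0, -0.0]
contact_force: [0.1, 0.8, 0.4]
grip_width: 59.1
finger_force: 0.0
```

```bash
python3 -m crank '[[0,0,-0.02,0,0,0],[0,0,-0.05,0,0,0],[0,0,-0.06,0,0,0],[-0.055,-0.045,-0.02,0,0,0],[-0.055,-0.045,0,0,0,0]]'
python3 -m crank '[[-0.055,-0.045,0,0,0,0],[-0.0535,-0.046,0,0,0,0],[0,0,0,0,0,0],[0,0,0,0,0,0]]' 100
python3 - <<'E'
from h import *
c=cap('wrist'); h=cv2.cvtColor(c['color'],cv2.COLOR_BGR2HSV)
def blob(lo,hi,z):
    m=cv2.inRange(h,lo,hi); n,_,s,ce=cv2.connectedComponentsWithStats(m)
    for i in np.argsort(-s[1:,4])[:2]+1: print(s[i],pt(c,*ce[i],z).round(1))
blob((24,150,60),(34,255,255),10)
cv2.imwrite('pics/w3.png',c['color']); print(c['o']['tool_pos'])
E
```

```text
time: 10.82
tool_pos: [559.2, 231.6, 169.0]
tcp_rot: [-3.14, -0.004, -0.002]
contact_force: [-0.4, 1.2, -0.1]
grip_width: 60.0
finger_force: 0.0
time: 11.32
tool_pos: [463.6, 311.3, 167.2]
tcp_rot: [3.141, -0.001, 0.001]
contact_force: [-0.8, -0.3, -0.2]
grip_width: 91.1
finger_force: 0.0
[ 219  174   38   47 1031] [436.  334.2  10. ]
[463.59064987 311.29133226 167.21319657]
```

View pics/w3.png

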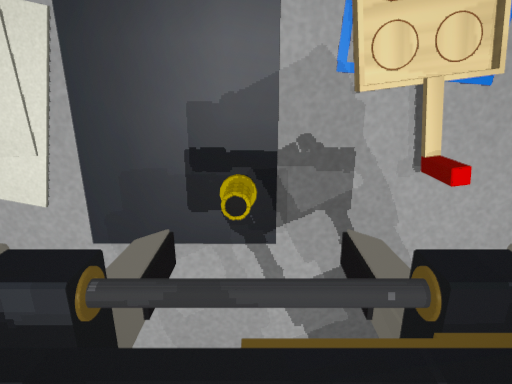

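Yellow is unmoved at about (435,334). Part of the sideways shift was lost to the joint-speed limit, so I'm correcting for it.

```bash
python3 -m crank '[[-0.028,-0.023,0.02,0,0,0],[0,0,0.035,0,0,0],[0,0,0.04,0,0,0],[0,0,0.035,0,0,0],[0,0,0.023,0,0,0]]' 
python3 -m crank '[[0,0,0,0,0,0],[0,0,0,0,0,0],[0,0,0,0,0,0],[0,0,0,0,0,0],[0,0,0,0,0,0]]' 0
python3 -m crank '[[0,0,0,0,0,0],[0,0,0,0,0,0],[0,0,0,0,0,0],[0,0,0,0,0,0],[0,0,0,0,0,0]]'
python3 -m crank '[[0,0,-0.01,0,0,0],[0,0,-0.03,0,0,0],[0,0,-0.04,0,0,0],[0,0,-0.04,0,0,0],[0,0,0,0,0,0]]'
```

```text
time: 12.0
tool_pos: [436.0, 332.7, 11.8]
tcp_rot: [3.14, 0.002, -0.003]
contact_force: [-0.1, 0.3, 0.0]
grip_width: 91.6
finger_force: 0.0
time: 12.62
tool_pos: [435.4, 334.4, 14.4]
tcp_rot: [-3.141, -0.001, -0.0]
contact_force: [0.3, 0.3, -0.5]
grip_width: 46.3
finger_force: 0.0
time: 13.25
tool_pos: [435.3, 334.3, 14.0]
tcp_rot: [3.142, -0.0, -0.0]
contact_force: [0.0, -0.3, 2.3]
grip_width: 28.9
finger_force: 30.0
time: 13.88
tool_pos: [437.0, 335.4, 137.7]
tcp_rot: [-3.138, -0.006, -0.0]
contact_force: [0.9, 0.4, -1.0]
grip_width: 28.8
finger_force: 30.0
```

```bash
python3 -m crank '[[0.02,0.03,0,0,0,0],[0.04,0.04,0,0,0,0],[0.04,0.045,0,0,0,0],[0.03,0.04,0,0,0,0],[0.027,0.033,0,0,0,0]]'
python3 -m crank '[[0,0,0.04,0,0,0],[0,0,0.04,0,0,0],[0,0,0.02,0,0,0],[0,0,0.009,0,0,0],[0,0,0.004,0,0,0]]'
python3 -m crank '[[0,0,0,0,0,0],[0,0,0,0,0,0],[0,0,0,0,0,0],[0,0,0,0,0,0],[0,0,0,0,0,0]]' 65
python3 -m crank '[[0,0,-0.02,0,0,0],[0,0,-0.04,0,0,0],[0,0,-0.04,0,0,0],[0,0,-0.04,0,0,0],[0,0,-0.03,0,0,0]]'
python3 -m crank '[[-0.05,0,0,0,0,0],[-0.05,0,0,0,0,0],[-0.04,0,0,0,0,0],[0,0,0,0,0,0],[0,0,0,0,0,0]]'
python3 - <<'E'
from h import *
import pickle
c=cap('wrist'); pickle.dump(c,open('w4.pkl','wb')); cv2.imwrite('pics/w4.png',cv2.resize(c['color'],(800,600)))
E
```

```text
time: 14.5
tool_pos: [592.5, 144.4, 132.8]
tcp_rot: [3.141, 0.002, -0.001]
contact_force: [-0.1, 0.1, -0.5]
grip_width: 29.1
finger_force: 30.0
time: 15.12
tool_pos: [592.1, 146.3, 20.6]
tcp_rot: [3.141, 0.0, -0.0]
contact_force: [-0.1, -0.3, -0.6]
grip_width: 28.8
finger_force: 30.0
time: 15.75
tool_pos: [592.2, 146.2, 21.1]
tcp_rot: [3.142, -0.0, -0.0]
contact_force: [-0.4, 0.5, -0.2]
grip_width: 59.5
finger_force: 0.0
time: 16.38
tool_pos: [592.5, 146.3, 193.0]
tcp_rot: [-3.141, -0.002, -0.0]
contact_force: [0.0, -0.4, -0.5]
grip_width: 59.8
finger_force: 0.0
time: 17.0
tool_pos: [453.0, 146.3, 191.4]
tcp_rot: [-3.142, -0.002, -0.0]
contact_force: [1.0, -0.5, -0.7]
grip_width: 59.7
finger_force: 0.0
```

View pics/w4.png

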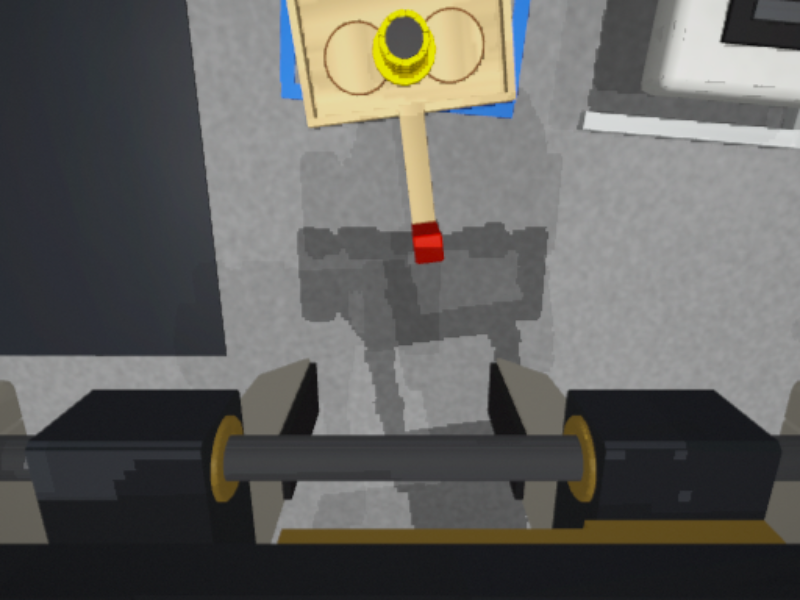

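Both towers are on the sled. Handle top is at (429,249), the blue square's near corners at (283,98) and (512,118), and the sled's near corners at (309,127) and (517,98).

Run:
```python
from h import *
import pickle
c=pickle.load(open('w4.pkl','rb')); print(c['w'][:3,3].round())
for n,U,V,z in [('htop',429,249,76),('blL',283,98,0),('blR',512,118,0),('sl',309,127,18),('sr',517,98,18),('c1',357,58,6),('c2',451,45,6),('yfoot',404,49,14),('railin corner',585,112,12),('railout',581,129,12)]: print(n,pt(c,(U+.5)/1.5625-.5,(V+.5)/1.5625-.5,z).round(1))
```

```text
[535. 146. 376.]
htop [472.8 131.   76. ]
blL [564.4 230.6   0. ]
blR [551.   69.9   0. ]
sl [544.7 210.3  18. ]
sr [562.8  71.   18. ]
c1 [588.8 177.7   6. ]
c2 [596.7 114.7   6. ]
yfoot [593.  146.1  14. ]
railin corner [554.3  22.9  12. ]
railout [543.4  24.4  12. ]
```

```bash
python3 -m crank '[[0.02,0.015,0,0,0,0],[0,0,0,0,0,-0.122],[0,0,0.04,0,0,0],[0,0,0.04,0,0,0],[0,0,0.03,0,0,0]]'
python3 -m crank '[[0,0,0.025,0,0,0],[0,0,0.019,0,0,0],[0,0,0,0,0,0],[0,0,0,0,0,0]]'
python3 -m crank '[[0,0,0,0,0,0],[0,0,0,0,0,0],[0,0,0,0,0,0],[0,0,0,0,0,0],[0,0,0,0,0,0]]' 0
python3 -m crank '[[0,0,0,0,0,0],[0,0,0,0,0,0],[0,0,0,0,0,0]]'
```

```text
time: 17.68
tool_pos: [472.7, 131.0, 78.9]
tcp_rot: [3.141, 0.001, 0.121]
contact_force: [0.6, -0.6, -0.2]
grip_width: 59.8
finger_force: 0.0
time: 18.18
tool_pos: [473.2, 131.2, 37.3]
tcp_rot: [3.142, -0.001, 0.122]
contact_force: [0.7, -0.4, 0.1]
grip_width: 59.6
finger_force: 0.0
time: 18.8
tool_pos: [472.2, 131.3, 37.0]
tcp_rot: [3.141, -0.0, 0.122]
contact_force: [-0.7, -0.8, 0.7]
grip_width: 17.9
finger_force: 30.0
time: 19.18
tool_pos: [472.2, 131.2, 37.0]
tcp_rot: [3.141, -0.0, 0.122]
contact_force: [-0.4, -0.7, 3.1]
grip_width: 17.4
finger_force: 30.0
```

```bash
python3 -m crank '[[0.0027,-0.0041,0,0,0,0.0335],[0.0027,-0.0041,0,0,0,0.0335],[0.0027,-0.0041,0,0,0,0.0335],[0.0027,-0.0041,0,0,0,0.0335],[0.0027,-0.0041,0,0,0,0.0335]]'
python3 -m crank '[[0.0027,-0.0041,0,0,0,0.0335],[0,0,0,0,0,0],[0,0,0,0,0,0],[0,0,0,0,0,0]]'
python3 - <<'E'
from h import *
import pickle
for n in('wrist','top'):
    c=cap(n); pickle.dump(c,open(n[0]+'5.pkl','wb'))
    im=c['color']; im=im[:288,:384] if n=='wrist' else im[130:280,160:360]
    if n=='wrist': im=c['color']; wi=im[:240]
    else: ti=im
a=cv2.resize(wi,(640,300),interpolation=cv2.INTER_CUBIC); b=cv2.resize(ti,(400,300),interpolation=cv2.INTER_CUBIC)
cv2.imwrite('pics/m5.png',np.vstack([a,np.pad(b,((0,0),(0,240),(0,0)))]))
print(bot.get_obs()['tool_pos'],bot.get_obs()['tcp_rot'])
E
```

```text
time: 19.8
tool_pos: [480.7, 152.0, 37.0]
tcp_rot: [3.14, 0.008, -0.046]
contact_force: [-13.7, -4.2, 13.7]
grip_width: 17.8
finger_force: 30.0
time: 20.3
tool_pos: [484.1, 156.5, 37.0]
tcp_rot: [3.141, 0.006, -0.079]
contact_force: [-11.0, 0.7, 11.9]
grip_width: 17.7
finger_force: 30.0
[484.04961936 156.55893084  36.94186193] [ 3.14075181  0.00641073 -0.0792312 ]
```

View pics/m5.png

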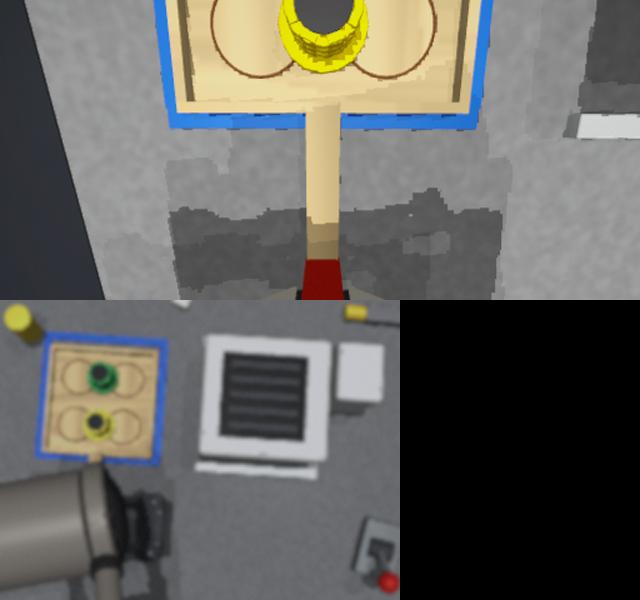

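The sled now sits parallel to the tape square, whose near edge is level in the wrist view at row 128. I'll work out the remaining x offset.

Run:
```python
from h import *
import pickle
c=pickle.load(open('w5.pkl','rb')); t=-0.079; X=np.array([np.cos(t),np.sin(t)]);Y=np.array([-np.sin(t),np.cos(t)])
L=np.array([638.5,144])
for n,u,v,z in [('slL',173,113,18),('slR',477,113,18),('blL',170,128,0),('blR',476,128,0),('c1',261,22,6),('c2',386,22,6)]:
    p=pt(c,u/1.25,v/1.25,z)[:2]; print(n,p.round(1),((p-L)@X).round(1),((p-L)@Y).round(1))
cv2.imwrite('pics/w5z.png',cv2.resize(c['color'][60:120,120:400],(784,168),interpolation=cv2.INTER_CUBIC))
```

```text
slL [571.5 222.2] -73.0 72.7
slR [559.7  75.8] -73.1 -74.2
blL [564.5 231.7] -80.7 81.5
blR [551.5  69.5] -80.9 -81.2
c1 [609.5 176.3] -31.5 29.9
c2 [604.7 116.5] -31.6 -30.1
```

View pics/w5z.png

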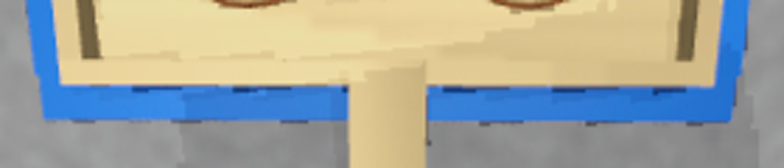

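```bash
python3 -m crank '[[0,0.008,0,0,0,0],[0,0.014,0,0,0,0],[0,0.014,0,0,0,0],[0,0.014,0,0,0,0],[0,0.01,0,0,0,0]]'
python3 -m crank '[[0,0.01,0,0,0,0],[0,0.01,0,0,0,0],[0,0.01,0,0,0,0],[0,0.01,0,0,0,0],[0,0.01,0,0,0,0]]'
python3 -m crank '[[0,0.01,0,0,0,0],[0,0.01,0,0,0,0],[0,0.01,0,0,0,0],[0,0.01,0,0,0,0],[0,0.01,0,0,0,0]]'
```

```text
time: 21.02
tool_pos: [482.7, 96.0, 37.0]
tcp_rot: [-3.141, -0.0, -0.079]
contact_force: [0.4, 5.0, 2.0]
grip_width: 17.7
finger_force: 30.3
time: 21.65
tool_pos: [478.7, 46.4, 37.0]
tcp_rot: [-3.141, -0.0, -0.079]
contact_force: [0.7, 5.9, 2.1]
grip_width: 17.6
finger_force: 30.3
time: 22.28
tool_pos: [474.5, -3.3, 37.0]
tcp_rot: [-3.141, 0.0, -0.079]
contact_force: [1.3, 6.2, 2.3]
grip_width: 17.8
finger_force: 30.3
```

```bash
python3 -m crank '[[0,0.01,0,0,0,0],[0,0.01,0,0,0,0],[0,0.008,0,0,0,0],[0,0.006,0,0,0,0],[0,0.004,0,0,0,0]]'
python3 -m crank '[[0,0.003,0,0,0,0],[0,0.003,0,0,0,0],[0,0,0,0,0,0]]'
```

```text
time: 22.9
tool_pos: [471.3, -41.1, 37.0]
tcp_rot: [-3.141, 0.001, -0.079]
contact_force: [1.0, 5.8, 3.4]
grip_width: 17.9
finger_force: 30.3
time: 23.28
tool_pos: [471.0, -47.2, 37.0]
tcp_rot: [-3.141, 0.0, -0.08]
contact_force: [0.6, 5.1, 1.9]
grip_width: 17.8
finger_force: 30.2
```

```bash
python3 -m crank '[[0,0.002,0,0,0,0],[0,0.002,0,0,0,0]]'
python3 -m crank '[[0,0.002,0,0,0,0],[0,0,0,0,0,0]]'
python3 -m crank '[[0,0.002,0,0,0,0],[0,0,0,0,0,0]]'
```

```text
time: 23.52
tool_pos: [469.4, -48.7, 36.7]
tcp_rot: [-3.138, 0.003, -0.08]
contact_force: [0.2, 21.7, 4.4]
grip_width: 18.0
finger_force: 30.3
time: 23.78
tool_pos: [469.1, -48.8, 36.5]
tcp_rot: [-3.135, 0.004, -0.081]
contact_force: [0.9, 25.3, 4.5]
grip_width: 17.8
finger_force: 30.2
time: 24.02
tool_pos: [468.8, -49.0, 36.3]
tcp_rot: [-3.132, 0.004, -0.082]
contact_force: [2.6, 33.8, 3.6]
grip_width: 17.7
finger_force: 30.1
```

Home against the end stop: the force jumped to 34 N. I'll relax, release and retreat, then check.

```bash
python3 -m crank '[[0,-0.003,0,0,0,0],[0,-0.0025,0,0,0,0],[0,0,0,0,0,0]]'
python3 -m crank '[[0,0,0,0,0,0],[0,0,0,0,0,0],[0,0,0,0,0,0],[0,0,0,0,0,0]]' 60
python3 -m crank '[[0,0,-0.03,0,0,0],[0,0,-0.05,0,0,0],[0,0,-0.05,0,0,0],[0,0,-0.03,0,0,0]]'
python3 -m crank '[[-0.04,0,0,0,0,0],[-0.03,0,0,0,0,0],[0,0,0,0,0,0],[0,0,0,0,0,0]]'
python3 - <<'E'
from h import *
import pickle
for n in('wrist','scene'):
    c=cap(n); pickle.dump(c,open(n[0]+'6.pkl','wb'))
    if n=='wrist': a=cv2.resize(c['color'],(480,360))
    else: b=cv2.resize(c['color'][150:260,60:350],(800,303))
cv2.imwrite('pics/m6.png',np.vstack([np.pad(a[:290],((0,0),(0,320),(0,0))),b]))
E
```

```text
time: 24.4
tool_pos: [469.6, -48.4, 36.8]
tcp_rot: [-3.14, 0.003, -0.079]
contact_force: [-1.6, 9.1, 5.5]
grip_width: 17.7
finger_force: 30.1
time: 24.9
tool_pos: [471.0, -49.7, 36.9]
tcp_rot: [3.141, 0.0, -0.08]
contact_force: [-0.1, 0.3, -0.2]
grip_width: 52.7
finger_force: 0.0
time: 25.4
tool_pos: [471.7, -49.7, 199.5]
tcp_rot: [3.141, -0.003, -0.079]
contact_force: [-0.8, 0.2, -0.5]
grip_width: 55.3
finger_force: 0.0
time: 25.9
tool_pos: [402.1, -44.2, 197.2]
tcp_rot: [3.141, -0.001, -0.08]
contact_force: [0.2, 0.4, 0.6]
grip_width: 54.8
finger_force: 0.0
```

View pics/m6.png

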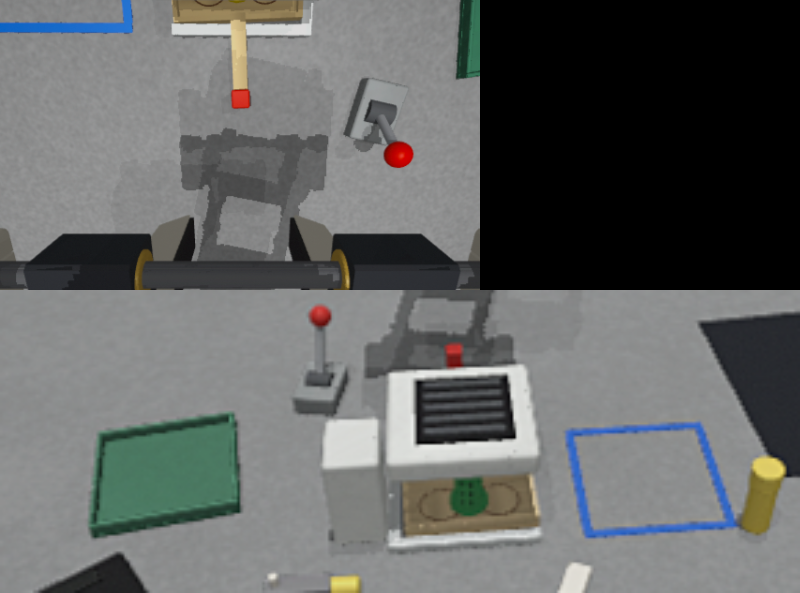

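The sled is home under the lamp with its tower visible, and the lever is off. In the 480-px wrist view the ball is at (398,154) and the box corners at (366,78), (408,86) and (345,135).

Run:
```python
from h import *
import pickle
c=pickle.load(open('w6.pkl','rb'))
P=lambda u,v,z:pt(c,u/.9375,v/.9375,z).round(1)[:2]
b=P(398,154,92);a=P(366,78,25);d=P(408,86,25);e=P(345,135,25);print(b,a,d,e,'centre',(d+e)/2)
```

```text
[ 406.8 -198.4] [ 479.9 -190.2] [ 467.5 -238. ] [ 417.3 -168.1] centre [ 442.4  -203.05]
```

```bash
python3 -m crank '[[-0.007,0.048,0,0,0,0],[-0.007,0.048,0,0,0,0],[-0.007,0.048,0,0,0,0],[0,0,0,0,0,0.09],[0,0,0,0,0,0.091]]' 0
python3 -m crank '[[0,0,0.04,0,0,0],[0,0,0.04,0,0,0],[0,0,0.037,0,0,0],[0,0,0,0,0,0],[0,0,0,0,0,0]]'
```

```text
time: 26.62
tool_pos: [369.2, -186.8, 196.6]
tcp_rot: [-3.141, 0.001, -0.265]
contact_force: [-0.2, -0.4, -1.6]
grip_width: 10.0
finger_force: 0.0
time: 27.25
tool_pos: [369.9, -186.4, 80.8]
tcp_rot: [3.141, -0.001, -0.26]
contact_force: [0.8, -0.5, 0.3]
grip_width: 0.6
finger_force: 0.0
```

```bash
python3 -m crank '[[0.015,0,0,0,0,0],[0.018,0,0,0,0,0],[0.018,0,0,0,0,0],[0.015,0,0,0,0,0],[0.01,0,0,0,0,0]]'
python3 -m crank '[[0.008,0,0,0,0,0],[0.006,0,0,0,0,0],[0.003,0,0,0,0,0],[0,0,0,0,0,0]]'
python3 - <<'E'
from h import *
c=cap('scene'); cv2.imwrite('pics/s7.png',cv2.resize(c['color'][130:250,60:350],(725,300)))
E
```

```text
time: 27.88
tool_pos: [450.7, -209.9, 87.6]
tcp_rot: [3.135, -0.021, -0.26]
contact_force: [3.0, -2.0, 30.5]
grip_width: 0.2
finger_force: 15.3
time: 28.38
tool_pos: [465.0, -214.0, 85.0]
tcp_rot: [3.136, -0.015, -0.26]
contact_force: [3.3, -4.4, 16.0]
grip_width: 0.3
finger_force: 8.1
```

View pics/s7.png

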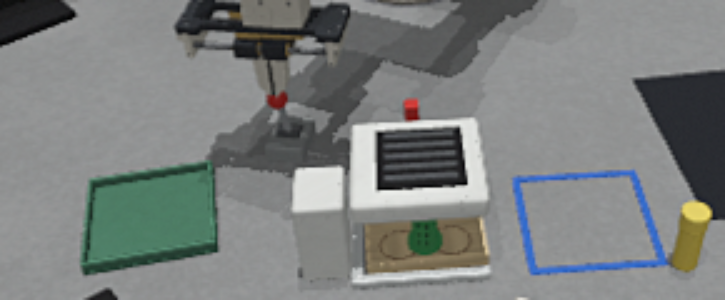

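Run:
```python
from h import *
import pickle
c=pickle.load(open('s6.pkl','rb'))
for k,z in((-38,92),(0,102),(20,99),(38,92)):
    u,v=px(c,(443+k*.966,-206-k*.259,z)); print(k,(u-60)*2.5,(v-130)*2.5)
print(bot.get_obs()['contact_force'])
```

```text
-38 290.5767827191073 73.69818831406128
0 282.3429584620007 84.7886859427657
20 278.7059007673288 96.23819353405736
38 275.84015586330395 109.53181272035678
[ 4.4291281  -5.60194554 15.96439052]
```

```bash
python3 -m crank '[[0.005,0,-0.003,0,0,0],[0.005,0,-0.003,0,0,0],[0,0,0,0,0,0]]'
python3 - <<'E'
from h import *
c=cap('scene'); a=cv2.resize(c['color'][140:230,110:230],(480,360),interpolation=cv2.INTER_CUBIC)
c=cap('top'); b=cv2.resize(c['color'][210:300,300:400],(400,360),interpolation=cv2.INTER_CUBIC)[:,:320]
cv2.imwrite('pics/s8.png',np.hstack([a,b]))
c=cap('wrist')
for k,z in((-38,92),(0,102),(20,99),(38,92)):
    p=(443+k*.966,-206-k*.259,z); print(k,px(c,p))
E
```

```text
time: 28.8
tool_pos: [469.1, -212.3, 86.2]
tcp_rot: [3.141, -0.001, -0.26]
contact_force: [0.3, -0.2, -0.5]
grip_width: 0.4
finger_force: 0.0
-38 (np.float64(259.3490121317706), np.float64(319.6938220656032))
0 (np.float64(259.5795403623361), np.float64(278.5016589834695))
20 (np.float64(259.65835097082066), np.float64(246.23795177938024))
38 (np.float64(259.69834080332265), np.float64(213.549208700505))
```

View pics/s8.png

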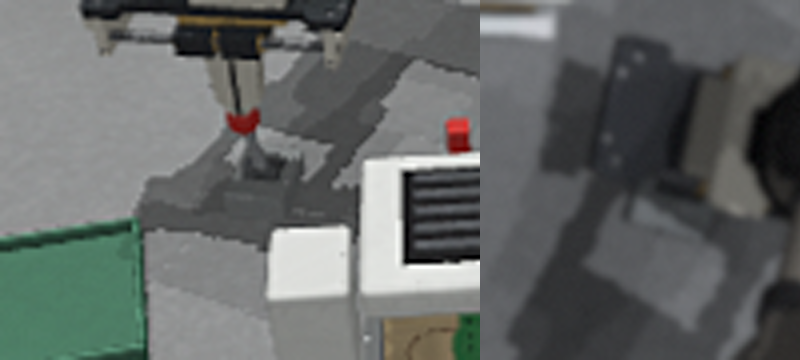

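Run:
```python
from h import *
import pickle
c=pickle.load(open('s6.pkl','rb')); o=bot.get_obs(); print(o['tool_pos'],o['joint_positions'].round(2))
for n,p in [('tcp',o['tool_pos']),('tip20up',o['tool_pos']+[0,0,20]),('base',(443,-206,25)),('pivot',(443,-206,35))]+[(k,(443+k*.966,-206-k*.259,22+(6400-k*k)**.5)) for k in(-10,0,10,20,30,38)]:
    u,v=px(c,p); print(n,round((u-110)*4),round((v-140)*4))
c=cap('wrist'); cv2.imwrite('pics/w9.png',c['color'][150:330,160:360].repeat(2,0).repeat(2,1))
```

```text
[ 468.24639452 -212.01954434   85.63100899] [-0.57  0.45  1.71 -0.    0.98  1.26]
tcp 247 132
tip20up 244 112
base 264 171
pivot 263 162
-10 255 89
0 252 96
10 249 104
20 246 114
30 243 125
38 241 135
```

View pics/w9.png

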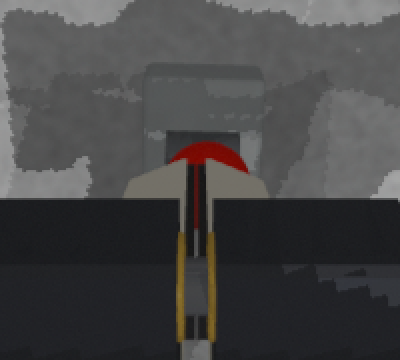

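```bash
python3 -m crank '[[0,0,-0.02,0,0,0],[-0.01,0,-0.04,0,0,0],[-0.05,0,-0.03,0,0,0],[-0.03,0,0,0,0,0],[0,0,0,0,0,0]]'
python3 - <<'E'
from h import *
c=cap('scene'); a=cv2.resize(c['color'][140:230,110:230],(480,360),interpolation=cv2.INTER_CUBIC)
c=cap('wrist'); b=c['color'][90:270,160:320]
b=cv2.resize(b,(320,360),interpolation=cv2.INTER_CUBIC)
cv2.imwrite('pics/s10.png',np.hstack([a,b]))
for k in(10,20,30,38):
    u,v=px(c,(443+k*.966,-206-k*.259,22+(6400-k*k)**.5)); print(k,round((u-160)*2+480),round((v-90)*2))
E
```

```text
time: 29.62
tool_pos: [380.1, -188.5, 176.3]
tcp_rot: [3.141, 0.0, -0.261]
contact_force: [0.4, -0.3, -0.2]
grip_width: 0.6
finger_force: 0.0
10 678 22
20 678 -5
30 678 -32
38 678 -53
```

View pics/s10.png

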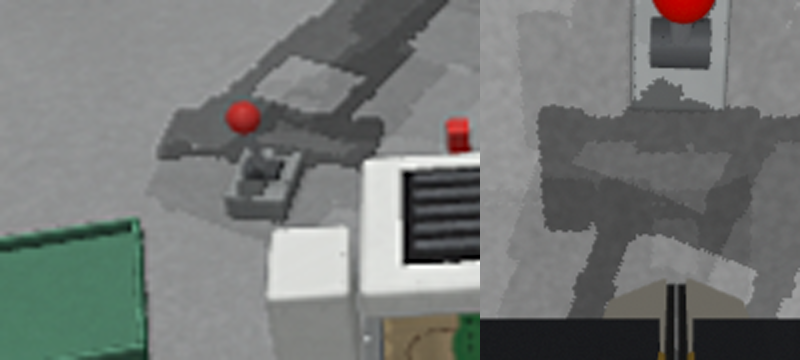

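The lever is only about 0.75 rad across (ball at k≈+21 mm), because the shut tips slipped past it. I'll turn the gripper 90° and straddle the ball, so a flat pad pushes it either way.

```bash
python3 -m crank '[[0,0,0,0,0,-0.1745],[0,0,0,0,0,-0.1745],[0,0,0,0,0,-0.1745],[0,0,0,0,0,-0.1745],[0,0,0,0,0,-0.1745]]' 54
python3 -m crank '[[0,0,0,0,0,-0.1745],[0,0,0,0,0,-0.1745],[0,0,0,0,0,-0.1745],[0,0,0,0,0,-0.1745],[0,0.02,0,0,0,0]]'
python3 -m crank '[[0,0.034,0,0,0,0],[0,0.033,0,0,0,0],[0,0,0,0,0,0]]'
python3 -m crank '[[0,0,0.03,0,0,0],[0,0,0.03,0,0,0],[0,0,0.025,0,0,0],[0,0,0.014,0,0,0],[0,0,0,0,0,0]]'
```

```text
time: 30.35
tool_pos: [382.4, -189.4, 175.4]
tcp_rot: [-3.141, 0.0, 0.618]
contact_force: [-0.7, -1.0, -0.6]
grip_width: 46.0
finger_force: 0.0
time: 30.98
tool_pos: [401.3, -194.3, 175.5]
tcp_rot: [-3.141, -0.0, 1.312]
contact_force: [-0.8, 0.3, 0.8]
grip_width: 49.5
finger_force: 0.0
time: 31.35
tool_pos: [467.8, -212.1, 174.7]
tcp_rot: [-3.141, -0.0, 1.311]
contact_force: [-0.4, -0.1, 0.5]
grip_width: 49.7
finger_force: 0.0
time: 31.98
tool_pos: [465.0, -211.2, 76.2]
tcp_rot: [-3.14, -0.001, 1.31]
contact_force: [-0.4, -0.1, 0.1]
grip_width: 49.5
finger_force: 0.0
```

```bash
python3 -m crank '[[0,0.01,0,0,0,0],[0,0.01,0,0,0,0],[0,0.005,0,0,0,0],[0,0,0,0,0,0]]'
python3 -m crank '[[0,0.004,0,0,0,0],[0,0,0,0,0,0]]'
python3 -m crank '[[0,0.002,0,0,0,0],[0,0,0,0,0,0]]'
```

```text
time: 32.48
tool_pos: [490.3, -218.2, 77.1]
tcp_rot: [3.141, 0.0, 1.31]
contact_force: [-0.2, 0.6, 0.3]
grip_width: 49.6
finger_force: 0.0
time: 32.72
tool_pos: [493.8, -219.0, 77.0]
tcp_rot: [3.141, 0.0, 1.31]
contact_force: [-0.3, 0.1, -0.3]
grip_width: 49.2
finger_force: 0.1
time: 32.98
tool_pos: [495.2, -219.4, 76.9]
tcp_rot: [-3.141, -0.0, 1.31]
contact_force: [-0.9, 0.6, 1.6]
grip_width: 49.4
finger_force: 0.9
```

```bash
python3 -m crank '[[0,0.002,0,0,0,0],[0,0,0,0,0,0]]'
python3 -m crank '[[0,0.002,0,0,0,0],[0,0,0,0,0,0]]'
python3 - <<'E'
from h import *
c=cap('wrist')
cv2.imwrite('pics/w11.png',c['color'])
E
```

```text
time: 33.22
tool_pos: [495.8, -219.4, 76.6]
tcp_rot: [-3.138, -0.0, 1.311]
contact_force: [-7.0, 1.5, 3.5]
grip_width: 49.5
finger_force: 3.0
time: 33.48
tool_pos: [496.1, -219.4, 76.3]
tcp_rot: [-3.134, -0.001, 1.311]
contact_force: [-11.2, 1.4, 4.7]
grip_width: 49.8
finger_force: 5.2
```

View pics/w11.png

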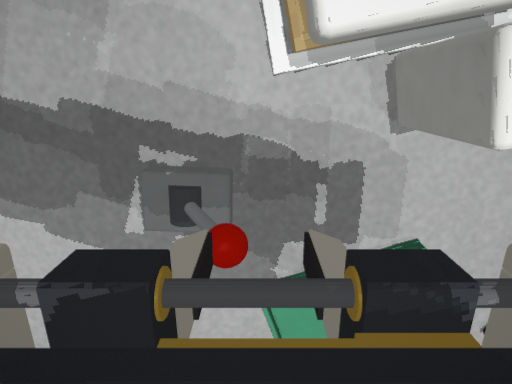

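Hard stop reached, so the lever is fully on. I'll ease off, dwell about 4 s, then pull it back off.

```bash
python3 -m crank '[[0,-0.004,0,0,0,0],[0,-0.004,0,0,0,0],[0,0,0,0,0,0],[0,0,0,0,0,0],[0,0,0,0,0,0]]' | tail -5
for i in 1 2 3 4 5 6; do python3 -m crank '[[0,0,0,0,0,0],[0,0,0,0,0,0],[0,0,0,0,0,0],[0,0,0,0,0,0],[0,0,0,0,0,0]]' | head -1; done
python3 -m crank '[[0,-0.012,0,0,0,0],[0,-0.015,0,0,0,0],[0,-0.015,0,0,0,0],[0,-0.015,0,0,0,0],[0,-0.012,0,0,0,0]]'
python3 -m crank '[[0,-0.008,0,0,0,0],[0,-0.006,0,0,0,0],[0,-0.004,0,0,0,0],[0,0,0,0,0,0]]'
```

```text
tool_pos: [491.9, -218.5, 76.9]
tcp_rot: [3.141, 0.0, 1.31]
contact_force: [0.1, -0.2, 0.1]
grip_width: 49.7
finger_force: 0.0
time: 34.78
time: 35.4
time: 36.02
time: 36.65
time: 37.28
time: 37.9
time: 38.52
tool_pos: [434.8, -203.7, 84.3]
tcp_rot: [3.115, 0.003, 1.309]
contact_force: [15.5, 13.0, 47.9]
grip_width: 49.7
finger_force: 24.3
time: 39.02
tool_pos: [416.8, -198.4, 86.0]
tcp_rot: [3.116, 0.004, 1.31]
contact_force: [6.1, 18.1, 62.6]
grip_width: 49.6
finger_force: 30.6
```

The ball top is catching under the finger flare, about 28 mm above the tip, as the ball swings over the top. I'll raise the tool to clear it and finish the stroke.

```bash
python3 -m crank '[[0,0,-0.008,0,0,0],[0,0,-0.005,0,0,0],[0,0,0,0,0,0]]'
python3 -m crank '[[0,-0.005,0,0,0,0],[0,-0.005,0.002,0,0,0],[0,-0.003,0.002,0,0,0],[0,0,0,0,0,0]]'
```

```text
time: 39.4
tool_pos: [407.0, -196.0, 89.8]
tcp_rot: [-3.141, 0.0, 1.31]
contact_force: [0.7, -0.4, -0.4]
grip_width: 49.7
finger_force: 0.0
time: 39.9
tool_pos: [394.6, -192.6, 85.6]
tcp_rot: [-3.141, -0.0, 1.31]
contact_force: [1.0, 0.5, 0.3]
grip_width: 49.9
finger_force: 0.0
```

```bash
python3 -m crank '[[0,-0.002,0.002,0,0,0],[0,-0.002,0,0,0,0],[0,0,0,0,0,0]]'
python3 -m crank '[[0,-0.002,0,0,0,0],[0,-0.001,0,0,0,0],[0,0,0,0,0,0]]'
python3 - <<'E'
from h import *
c=cap('wrist')
cv2.imwrite('pics/w12.png',c['color'])
E
```

```text
time: 40.28
tool_pos: [391.0, -191.6, 83.9]
tcp_rot: [-3.142, 0.0, 1.31]
contact_force: [-0.2, 0.3, -0.5]
grip_width: 49.4
finger_force: 0.0
time: 40.65
tool_pos: [388.2, -190.9, 84.0]
tcp_rot: [3.141, 0.0, 1.31]
contact_force: [0.1, 0.5, 0.9]
grip_width: 49.6
finger_force: 0.0
```

My picture views are used up, so from here I measure with image code.

```bash
cat >> h.py <<'E'
def blobs(c,lo,hi,n=3,amin=10):
    h=cv2.cvtColor(c['color'],cv2.COLOR_BGR2HSV); m=cv2.inRange(h,lo,hi)
    k,_,s,ce=cv2.connectedComponentsWithStats(m)
    return [(tuple(int(x) for x in s[i]),ce[i].round(1)) for i in np.argsort(-s[1:,4])[:n]+1 if s[i,4]>=amin] if k>1 else []
E
python3 - <<'E'
from h import *
for n in('scene','wrist','top'):
    c=cap(n); print(n,blobs(c,(0,170,60),(8,255,255)))
    for k in(-38,-25,-15,0,22): print(k,np.round(px(c,(443+k*.966,-206-k*.259,22+(6400-k*k)**.5)),1),end=' ')
    print()
E
```

```text
scene [((170, 159, 7, 7, 42), array([173.1, 162.2])), ((222, 170, 5, 8, 34), array([224.4, 173.4]))]
-38 [176.2 159.4] -25 [175.  160.3] -15 [174.2 161.5] 0 [172.9 163.9] 22 [171.3 168.9] 
wrist [((321, 222, 43, 28, 686), array([344.9, 234.4]))]
-38 [288.7 234.4] -25 [311.8 238.5] -15 [329.9 240.5] 0 [356.6 241.6] 22 [392.9 239.3] 
top [((284, 241, 8, 6, 37), array([287.3, 243.8]))]
-38 [354.2 270.9] -25 [356.1 265.6] -15 [357.3 261.5] 0 [358.8 255.1] 22 [360.5 245.7]
```

The ball is at k≈−8, so the pad rode past it. I'll lift off and clamp the ball properly instead.

```bash
python3 -m crank '[[0,0,-0.03,0,0,0],[0,0,-0.03,0,0,0],[0.004,0.025,0,0,0,0],[0,0.024,0,0,0,0],[0,0,0,0,0,0]]'
python3 - <<'E'
from h import *
for n in('scene','wrist'):
    c=cap(n); print(n,blobs(c,(0,170,60),(8,255,255)))
    for k in(-38,-25,-15,-8,0,22): print(k,np.round(px(c,(443+k*.966,-206-k*.259,22+(6400-k*k)**.5)),1),end=' ')
    print()
print(c['o']['tool_pos'],c['w'][:3,3])
E
```

```text
time: 41.48
tool_pos: [437.5, -199.9, 143.8]
tcp_rot: [3.141, 0.0, 1.311]
contact_force: [-0.8, 0.7, -0.1]
grip_width: 49.3
finger_force: 0.0
scene [((170, 159, 7, 7, 38), array([173.3, 162.2])), ((222, 170, 5, 8, 35), array([224.3, 173.3]))]
-38 [176.2 159.4] -25 [175.  160.3] -15 [174.2 161.5] -8 [173.6 162.5] 0 [172.9 163.9] 22 [171.3 168.9] 
wrist [((239, 196, 34, 34, 891), array([255.3, 212.9])), ((241, 0, 23, 13, 240), array([252. ,   5.1]))]
-38 [219.4 206.7] -25 [235.5 209.3] -15 [248.5 210.5] -8 [257.7 211. ] 0 [268.3 211.2] 22 [297.  209.8] 
[ 436.46428541 -199.48612081  143.57719583] [ 457.93378807 -120.37172367  328.36094877]
```

```bash
python3 -m crank '[[-0.006,-0.002,0.015,0,0,0],[0,0,0.025,0,0,0],[0,0,0.0155,0,0,0],[0,0,0,0,0,0]]'
python3 -m crank '[[0,0,0,0,0,0],[0,0,0,0,0,0],[0,0,0,0,0,0],[0,0,0,0,0,0],[0,0,0,0,0,0]]' 0
```

```text
time: 42.08
tool_pos: [431.6, -204.2, 87.6]
tcp_rot: [-3.139, -0.001, 1.31]
contact_force: [-0.1, -0.7, 0.5]
grip_width: 49.6
finger_force: 0.0
time: 42.7
tool_pos: [433.2, -205.0, 88.6]
tcp_rot: [3.141, 0.0, 1.31]
contact_force: [-1.3, -0.6, 4.1]
grip_width: 4.3
finger_force: 2.1
```

The fingers closed above the ball without stopping. That fits the scene view: the real tips sit about 25 mm above the reported TCP. I'll reopen, go lower and clamp again.

```bash
python3 -m crank '[[0,0,-0.02,0,0,0],[0,0,-0.02,0,0,0],[0,0,0,0,0,0],[0,0,0,0,0,0],[0,0,0,0,0,0]]' 60
python3 - <<'E'
from h import *
c=cap('scene');print(blobs(c,(0,170,60),(8,255,255)))
E
python3 -m crank '[[0,0,0.02,0,0,0],[0,0,0.02,0,0,0],[0,0,0.015,0,0,0],[0,0,0.013,0,0,0],[0,0,0,0,0,0]]' 
python3 -m crank '[[0,0,0,0,0,0],[0,0,0,0,0,0],[0,0,0,0,0,0],[0,0,0,0,0,0],[0,0,0,0,0,0]]' 0
```

```text
time: 43.32
tool_pos: [432.7, -204.7, 127.6]
tcp_rot: [-3.14, -0.0, 1.31]
contact_force: [-0.0, 0.8, -0.9]
grip_width: 49.7
finger_force: 0.0
[((170, 159, 7, 7, 40), array([173.3, 162.1])), ((222, 170, 5, 8, 34), array([224.4, 173.4]))]
time: 44.0
tool_pos: [432.5, -204.5, 59.4]
tcp_rot: [-3.139, -0.001, 1.31]
contact_force: [-0.1, -0.1, 0.6]
grip_width: 54.9
finger_force: 0.0
time: 44.62
tool_pos: [433.3, -205.1, 60.8]
tcp_rot: [3.141, 0.0, 1.31]
contact_force: [-0.4, 0.5, 3.2]
grip_width: 23.8
finger_force: 30.0
```

The ball is gripped. Moving it along the arc to off.

```bash
python3 -m crank '[[0,-0.008,0.001,0,0,0],[0,-0.008,0.0025,0,0,0],[0,-0.008,0.0035,0,0,0],[0,-0.004,0.0025,0,0,0],[0,0,0,0,0,0]]'
python3 -m crank '[[0,-0.002,0.001,0,0,0],[0,0,0,0,0,0]]'
python3 -m crank '[[0,-0.002,0.001,0,0,0],[0,0,0,0,0,0]]'
```

```text
time: 45.25
tool_pos: [408.0, -198.2, 51.8]
tcp_rot: [3.136, 0.001, 1.31]
contact_force: [4.8, 2.2, 3.8]
grip_width: 24.0
finger_force: 31.1
time: 45.5
tool_pos: [407.1, -198.0, 51.3]
tcp_rot: [3.134, 0.001, 1.309]
contact_force: [6.3, 3.3, 5.6]
grip_width: 23.7
finger_force: 31.6
time: 45.75
tool_pos: [405.8, -197.8, 50.7]
tcp_rot: [3.133, 0.001, 1.309]
contact_force: [7.6, 4.7, 8.8]
grip_width: 24.6
finger_force: 32.5
```

```bash
python3 -m crank '[[0,0.003,0,0,0,0],[0,0,0,0,0,0],[0,0,0,0,0,0],[0,0,0,0,0,0],[0,0,0,0,0,0]]' 55
python3 -m crank '[[0,0,-0.04,0,0,0],[0,0,-0.04,0,0,0],[0,0,-0.03,0,0,0],[0,0,0,0,0,0]]'
python3 - <<'E'
from h import *
c=cap('scene');print(blobs(c,(0,170,60),(8,255,255)))
c=cap('wrist'); d=dict(c); d['color']=cv2.imread('pics/w11.png')
T=np.eye(4);T[:3,:3]=R.from_euler('xyz',[-3.134,-.001,1.311]).as_matrix();T[:3,3]=[496.1,-219.4,76.3]
d['w']=T@np.array(c['tool_from_camera']); print('w11',blobs(d,(0,170,60),(8,255,255)))
for k in(10,15,22,30,38): print(k,np.round(px(d,(443+k*.966,-206-k*.259,22+(6400-k*k)**.5)),1))
E
```

```text
time: 46.38
tool_pos: [405.0, -197.5, 48.8]
tcp_rot: [-3.141, -0.0, 1.31]
contact_force: [0.1, -0.3, 0.2]
grip_width: 50.7
finger_force: 0.0
time: 46.88
tool_pos: [406.3, -198.3, 160.9]
tcp_rot: [3.137, 0.002, 1.31]
contact_force: [0.1, -0.2, -1.3]
grip_width: 50.7
finger_force: 0.0
[((173, 156, 7, 7, 36), array([176. , 159.1])), ((222, 170, 5, 8, 34), array([224.4, 173.4]))]
w11 [((209, 223, 39, 45, 1347), array([227.9, 245.1]))]
10 [176.3 247.5]
15 [185.6 246.9]
22 [198.8 245.6]
30 [213.7 243.4]
38 [228.4 240.6]
```

The lamp was fully on (k=38) for over 3 s and is now fully off. Back to the handle, gripping lower this time.

```bash
python3 -m crank '[[0.04,0.006,0,0,0,0],[0.04,0.006,0,0,0,0],[0.04,0.006,0,0,0,0],[0.04,0.006,0,0,0,0],[0,0,0,0,0,0.1736]]' 60
python3 -m crank '[[0,0,0,0,0,0.1736],[0,0,0,0,0,0.1736],[0,0,0,0,0,0.1736],[0,0,0,0,0,0.1736],[0,0,0,0,0,0.1736]]'
python3 -m crank '[[0,0,0,0,0,0.1736],[0,0,0,0,0,0.1736],[0,0,0,0,0,0],[0,0,0,0,0,0]]'
python3 - <<'E'
from h import *
c=cap('wrist'); print(blobs(c,(0,170,60),(8,255,255)), px(c,(471,-49.5,76)))
E
```

```text
time: 47.6
tool_pos: [469.3, -46.6, 157.2]
tcp_rot: [-3.138, 0.0, 1.136]
contact_force: [0.7, -0.1, -0.3]
grip_width: 55.0
finger_force: 0.0
time: 48.22
tool_pos: [468.6, -48.9, 157.3]
tcp_rot: [-3.14, 0.003, 0.263]
contact_force: [0.3, 0.1, -0.3]
grip_width: 54.7
finger_force: 0.0
time: 48.72
tool_pos: [469.1, -49.0, 158.1]
tcp_rot: [-3.141, 0.002, -0.075]
contact_force: [0.6, 0.1, 0.3]
grip_width: 55.1
finger_force: 0.0
[((247, 165, 20, 32, 609), array([256.6, 180.8])), ((418, 239, 31, 11, 244), array([433.1, 244.8]))] (np.float64(258.72229282751437), np.float64(186.87115490291464))
```

```bash
python3 -m crank '[[0.0015,0,0.02,0,0,0.004],[0,0,0.04,0,0,0],[0,0,0.04,0,0,0],[0,0,0.025,0,0,0],[0,0,0.015,0,0,0]]' 
python3 -m crank '[[0,0,0,0,0,0],[0,0,0,0,0,0],[0,0,0,0,0,0],[0,0,0,0,0,0],[0,0,0,0,0,0]]' 0
python3 -m crank '[[0,0,0,0,0,0],[0,0,0,0,0,0]]'
```

```text
time: 49.4
tool_pos: [470.2, -49.0, 17.4]
tcp_rot: [-3.141, 0.002, -0.08]
contact_force: [-0.1, -0.6, -0.7]
grip_width: 55.6
finger_force: 0.0
time: 50.02
tool_pos: [471.4, -48.5, 19.5]
tcp_rot: [-3.141, -0.001, -0.082]
contact_force: [1.2, 5.4, 3.3]
grip_width: 18.0
finger_force: 30.0
time: 50.28
tool_pos: [471.4, -48.5, 19.5]
tcp_rot: [-3.141, -0.001, -0.082]
contact_force: [0.4, 5.5, 2.9]
grip_width: 17.8
finger_force: 30.0
```

```bash
python3 -m crank '[[0,-0.006,0,0,0,0],[0,-0.01,0,0,0,0],[0,-0.014,0,0,0,0],[0,-0.014,0,0,0,0],[0,-0.014,0,0,0,0]]'
python3 -m crank '[[0,-0.014,0,0,0,0],[0,-0.014,0,0,0,0],[0,-0.014,0,0,0,0],[0,-0.014,0,0,0,0],[0,-0.014,0,0,0,0]]'
python3 -m crank '[[0,-0.014,0,0,0,0],[0,-0.014,0,0,0,0],[0,-0.014,0,0,0,0],[0,-0.012,0,0,0,0],[0,-0.01,0,0,0,0]]'
python3 -m crank '[[0,-0.005,0,0,0,0],[0,-0.003,0,0,0,0],[0,0,0,0,0,0],[0,0,0,0,0,0]]'
python3 - <<'E'
from h import *
import pickle
for n in('wrist','top','scene'):
    c=cap(n); pickle.dump(c,open(n[0]+'20.pkl','wb')); print(n)
    print('g',blobs(c,(50,120,40),(75,255,255))[:2],'y',blobs(c,(24,150,60),(34,255,255))[:2],'blue',blobs(c,(100,150,60),(125,255,255)))
E
```

```text
time: 50.9
tool_pos: [476.6, 8.0, 19.4]
tcp_rot: [3.14, -0.002, -0.084]
contact_force: [-1.1, -7.4, 3.3]
grip_width: 18.1
finger_force: 30.0
time: 51.52
tool_pos: [482.2, 77.8, 19.4]
tcp_rot: [3.14, -0.001, -0.084]
contact_force: [-0.9, -8.0, 4.7]
grip_width: 18.2
finger_force: 30.0
time: 52.15
tool_pos: [487.3, 141.6, 19.3]
tcp_rot: [3.14, -0.001, -0.084]
contact_force: [-0.5, -8.2, 4.0]
grip_width: 18.2
finger_force: 30.0
time: 52.65
tool_pos: [487.9, 149.6, 19.3]
tcp_rot: [3.141, -0.001, -0.084]
contact_force: [-0.2, -5.4, 4.6]
grip_width: 18.1
finger_force: 30.0
wrist
g [] y [((223, 0, 80, 59, 2953), array([262. ,  29.6]))] blue [((99, 0, 147, 112, 3888), array([151.4,  78.9])), ((277, 95, 104, 17, 1724), array([327.4, 103.1]))]
top
g [((209, 163, 13, 12, 78), array([216. , 169.5]))] y [((163, 133, 17, 18, 172), array([170.9, 141.3])), ((333, 133, 10, 7, 61), array([337.1, 136. ]))] blue [((178, 146, 65, 64, 395), array([195.6, 172.7])), ((216, 209, 23, 3, 50), array([227., 210.]))]
scene
g [((286, 209, 13, 19, 152), array([292.7, 219.5]))] y [((329, 215, 15, 23, 194), array([335.3, 226.8])), ((284, 195, 11, 18, 91), array([289. , 203.7]))] blue [((157, 0, 101, 61, 3629), array([197.3,  21.5])), ((296, 0, 74, 53, 2244), array([336.5,  23.9])), ((272, 198, 55, 42, 207), array([306.7, 227.4]))]
```

```bash
cat > edge.py <<'E'
from h import *
def run(c):
    t=-0.081; X=np.array([np.cos(t),np.sin(t)]);Y=np.array([-np.sin(t),np.cos(t)]); L=np.array([638.5,144])
    h=cv2.cvtColor(c['color'],cv2.COLOR_BGR2HSV); b=cv2.inRange(h,(100,150,60),(125,255,255))>0
    q=lambda u,v,z:np.array([(pt(c,u,v,z)[:2]-L)@X,(pt(c,u,v,z)[:2]-L)@Y]).round(1)
    for v in(20,40,60,80):
        s=np.flatnonzero(b[v]); 
        if len(s)<2: continue
        m=(s[0]+s[-1])/2; l=s[s<m];r=s[s>m]
        print('row',v,'outerL',q(l[0]-.5,v,0)[1],'sledL',q(l[-1]+.5,v,18)[1],'sledR',q(r[0]-.5,v,18)[1],'outerR',q(r[-1]+.5,v,0)[1])
    for u in(130,170,210,300,340,370):
        s=np.flatnonzero(b[70:,u])+70
        if len(s): print('col',u,'sled',q(u,s[0]-.5,18),'outer',q(u,s[-1]+.5,0))
E
python3 - <<'E'
from edge import *
import pickle
run(pickle.load(open('w20.pkl','rb')))
E
```

```text
row 20 outerL 83.1 sledL 70.5 sledR 70.5 outerR 72.9
row 40 outerL 83.0 sledL 70.8 sledR 70.3 outerR 73.1
row 60 outerL 82.8 sledL 70.6 sledR 70.1 outerR 72.7
row 80 outerL 83.2 sledL 70.9 sledR 70.4 outerR 73.0
col 130 sled [-70.5  64.4] outer [-80.7  72.5]
col 170 sled [-70.6  42.2] outer [-80.8  47.8]
col 210 sled [-70.6  20. ] outer [-80.9  23.1]
col 300 sled [-70.8 -30. ] outer [-81.1 -32.6]
col 340 sled [-70.9 -52.2] outer [-81.2 -57.3]
col 370 sled [-71.5 -68.9] outer [-81.2 -75.8]
```

Run:
```python
from edge import *
import pickle
c=pickle.load(open('w20.pkl','rb'))
t=-0.084; X=np.array([np.cos(t),np.sin(t)]);Y=np.array([-np.sin(t),np.cos(t)]); L=np.array([638.5,144])
h=cv2.cvtColor(c['color'],cv2.COLOR_BGR2HSV); b=cv2.inRange(h,(100,100,40),(125,255,255))>0
for v in(20,50,80,104,108):
    s=np.flatnonzero(b[v]); print(v,s[0],s[-1],[((pt(c,u,v,0)[:2]-L)@Y).round(1) for u in(s[0]-.5,s[-1]+.5)])
print(c['color'][50,360:420:3].tolist())
for v in (50,80):
    g=c['color'][v].astype(int); print([ (u,g[u].tolist()) for u in range(366,402,2)])
```

```text
20 101 119 [np.float64(83.1), np.float64(72.2)]
50 105 122 [np.float64(83.0), np.float64(72.5)]
80 109 125 [np.float64(83.0), np.float64(72.8)]
104 114 379 [np.float64(81.9), np.float64(-81.5)]
108 114 379 [np.float64(82.2), np.float64(-81.7)]
[[154, 208, 231], [153, 208, 231], [153, 209, 232], [152, 208, 231], [146, 201, 223], [144, 199, 221], [62, 93, 109], [68, 100, 115], [99, 143, 163], [146, 200, 222], [146, 200, 223], [145, 199, 223], [144, 144, 145], [143, 143, 143], [144, 144, 143], [148, 147, 145], [151, 151, 150], [151, 151, 151], [148, 148, 147], [146, 146, 145]]
[(366, [153, 209, 232]), (368, [153, 209, 231]), (370, [153, 209, 231]), (372, [146, 201, 223]), (374, [144, 199, 221]), (376, [132, 185, 207]), (378, [62, 93, 109]), (380, [64, 97, 113]), (382, [66, 98, 114]), (384, [99, 143, 163]), (386, [146, 200, 223]), (388, [145, 200, 223]), (390, [146, 200, 223]), (392, [145, 200, 223]), (394, [144, 158, 167]), (396, [144, 144, 145]), (398, [144, 144, 144]), (400, [143, 143, 143])]
[(366, [141, 196, 218]), (368, [134, 186, 210]), (370, [132, 185, 207]), (372, [132, 184, 207]), (374, [67, 100, 117]), (376, [64, 97, 113]), (378, [65, 97, 113]), (380, [79, 115, 135]), (382, [133, 184, 208]), (384, [133, 183, 207]), (386, [133, 183, 207]), (388, [133, 183, 207]), (390, [149, 157, 162]), (392, [152, 152, 151]), (394, [153, 153, 151]), (396, [151, 151, 151]), (398, [149, 148, 146]), (400, [146, 146, 145])]
```

Run:
```python
from edge import *
import pickle
c=pickle.load(open('w20.pkl','rb'))
t=-0.084; X=np.array([np.cos(t),np.sin(t)]);Y=np.array([-np.sin(t),np.cos(t)]); L=np.array([638.5,144])
f=lambda u,v,z:((pt(c,u,v,z)[:2]-L)@Y).round(1)
for v in(50,80):
    print([(u,c['color'][v,u].tolist()) for u in range(96,156,3)])
print('sledR',f(394.5,50,18),f(390.2,80,18)); print('inner tape',f(122.5,50,0))
print(c['w'][:3,3], [(u,f(u,50,18)) for u in range(122,150,4)])
```

```text
[(96, [148, 148, 148]), (99, [148, 148, 147]), (102, [149, 149, 149]), (105, [198, 129, 89]), (108, [218, 121, 36]), (111, [219, 121, 37]), (114, [219, 123, 37]), (117, [219, 123, 36]), (120, [219, 123, 39]), (123, [126, 112, 107]), (126, [155, 152, 153]), (129, [156, 156, 156]), (132, [146, 199, 221]), (135, [146, 199, 221]), (138, [146, 199, 222]), (141, [63, 94, 109]), (144, [63, 94, 109]), (147, [131, 183, 207]), (150, [151, 206, 229]), (153, [153, 209, 231])]
[(96, [148, 146, 147]), (99, [151, 150, 150]), (102, [157, 156, 156]), (105, [157, 157, 156]), (108, [149, 149, 148]), (111, [220, 123, 38]), (114, [221, 124, 37]), (117, [221, 124, 40]), (120, [221, 125, 40]), (123, [222, 126, 42]), (126, [165, 129, 116]), (129, [159, 158, 159]), (132, [159, 170, 177]), (135, [152, 207, 229]), (138, [150, 206, 228]), (141, [152, 207, 229]), (144, [126, 177, 200]), (147, [126, 177, 199]), (150, [121, 170, 192]), (153, [149, 204, 227])]
sledR -79.7 -79.3
inner tape 72.5
[569.60005709 142.96356571 204.1439509 ] [(122, np.float64(65.8)), (126, np.float64(63.6)), (130, np.float64(61.5)), (134, np.float64(59.4)), (138, np.float64(57.2)), (142, np.float64(55.1)), (146, np.float64(52.9))]
```

```bash
python3 -m crank '[[0,-0.004,0,0,0,0],[0,-0.0035,0,0,0,0],[0,-0.0025,0,0,0,0],[0,0,0,0,0,0],[0,0,0,0,0,0]]'
cat > edge.py <<'E'
from h import *
def run(c):
    t=-0.084; X=np.array([np.cos(t),np.sin(t)]);Y=np.array([-np.sin(t),np.cos(t)]); L=np.array([638.5,144])
    h=cv2.cvtColor(c['color'],cv2.COLOR_BGR2HSV); b=cv2.inRange(h,(100,110,40),(125,255,255))>0; w=cv2.inRange(h,(8,60,30),(24,255,255))>0
    f=lambda u,v,z,A:((pt(c,u,v,z)[:2]-L)@A).round(1)
    for v in(30,50,70,85):
        sb=np.flatnonzero(b[v]);sw=np.flatnonzero(w[v])
        print(v,'sled',f(sw[0]-.5,v,18,Y),f(sw[-1]+.5,v,18,Y),'tape',f(sb[0]-.5,v,0,Y),f(sb[-1]+.5,v,0,Y))
    for u in(150,200,300,350):
        s=np.flatnonzero(b[75:130,u])+75; k=np.flatnonzero(w[60:110,u])+60
        print(u,'sled',f(u,k[-1]+.5,18,X),'tape',f(u,s[0]-.5,0,X),f(u,s[-1]+.5,0,X))
E
python3 - <<'E'
from edge import *
run(cap('wrist'))
E
```

```text
time: 53.42
tool_pos: [488.7, 159.5, 19.2]
tcp_rot: [3.141, -0.001, -0.084]
contact_force: [-0.7, -6.2, 5.4]
grip_width: 17.9
finger_force: 30.0
30 sled 70.5 -69.6 tape 82.8 -82.9
50 sled 71.1 -69.2 tape 83.0 -82.6
70 sled 71.2 -68.9 tape 82.6 -82.4
85 sled 71.6 -68.7 tape 82.5 -82.3
150 sled -68.1 tape -71.0 -81.0
200 sled -69.2 tape -71.0 -81.0
300 sled -70.2 tape -71.0 -81.0
350 sled -70.8 tape -71.6 -81.1
```

```bash
python3 -m crank '[[0.0005,0.002,0,0,0,0],[0.0005,0.002,0,0,0,0],[0,0,0,0,0,0],[0,0,0,0,0,0]]'
python3 - <<'E'
from edge import *
run(cap('wrist'))
E
```

```text
time: 53.98
tool_pos: [488.4, 157.1, 19.3]
tcp_rot: [-3.141, 0.0, -0.081]
contact_force: [-4.0, 3.4, 8.1]
grip_width: 17.6
finger_force: 30.0
30 sled 71.5 -69.1 tape 83.0 -82.7
50 sled 71.6 -68.7 tape 82.6 -82.4
70 sled 71.2 -68.9 tape 82.8 -82.7
85 sled 71.0 -68.7 tape 82.7 -82.7
150 sled -69.9 tape -70.6 -81.2
200 sled -69.8 tape -71.1 -81.2
300 sled -69.7 tape -71.0 -81.0
350 sled -69.6 tape -70.9 -81.0
```

The sled is square on the mark to within about 1.5 mm. I'll release, lift and locate the towers.

```bash
python3 -m crank '[[0,0,0,0,0,0],[0,0,0,0,0,0],[0,0,0,0,0,0],[0,0,0,0,0,0],[0,0,0,0,0,0]]' 65
python3 -m crank '[[0,0,-0.03,0,0,0],[0,0,-0.05,0,0,0],[0,0,-0.05,0,0,0],[0,0,-0.03,0,0,0],[0.03,0,0,0,0,0]]' 
python3 -m crank '[[0.04,0.01,0,0,0,0],[0,0,0,0,0,0],[0,0,0,0,0,0]]'
cat > tw.py <<'E'
from h import *
def towers(c,zt=50,zb=0):
    h=cv2.cvtColor(c['color'],cv2.COLOR_BGR2HSV)
    for n,lo,hi in(('g',(45,100,25),(80,255,255)),('y',(25,120,40),(34,255,255))):
        m=cv2.inRange(h,lo,hi); k,lab,s,ce=cv2.connectedComponentsWithStats(cv2.dilate(m,np.ones((5,5))))
        for i in np.argsort(-s[1:,4])[:2]+1:
            if s[i,4]<150: continue
            # fit model: project outline of tower
            from scipy.optimize import minimize
            M=((lab==i)&(m>0)).astype(np.uint8); M=cv2.morphologyEx(M,cv2.MORPH_CLOSE,np.ones((9,9))); cn=cv2.findContours(M,0,2)[0]; M[:]=0; cv2.drawContours(M,cn,-1,1,-1)
            a=np.linspace(0,6.283,40)
            def sil(p):
                S=np.zeros(M.shape,np.uint8)
                for za,zz,r in((zb,zb+8,21),(zb,zb+50,15)):
                    P=[px(c,(p[0]+r*np.cos(t),p[1]+r*np.sin(t),z)) for z in(za,zz) for t in a]
                    cv2.fillConvexPoly(S,cv2.convexHull(np.round(np.array(P)*16).astype(np.int32)),1,shift=4)
                return S
            p0=pt(c,*ce[i],zb+20)[:2]
            r=minimize(lambda p:float((sil(p)!=M).sum()),p0,method='Nelder-Mead',options={'initial_simplex':[p0,p0+[8,0],p0+[0,8]]})
            print(n,s[i].tolist(),r.x.round(1),'iou',round(1-r.fun/M.sum(),2))
E
python3 - <<'E'
from tw import *
import edge
c=cap('wrist'); print(c['o']['tool_pos']); towers(c,zb=6); print(blobs(c,(100,150,60),(125,255,255)))
E
```

```text
time: 54.65
tool_pos: [489.0, 156.0, 18.8]
tcp_rot: [3.141, 0.0, -0.083]
contact_force: [1.0, 0.1, -0.6]
grip_width: 58.9
finger_force: 0.0
time: 55.28
tool_pos: [519.6, 154.1, 182.4]
tcp_rot: [-3.14, -0.005, -0.082]
contact_force: [-0.4, 0.3, -0.9]
grip_width: 59.6
finger_force: 0.0
time: 55.65
tool_pos: [557.2, 140.3, 178.4]
tcp_rot: [3.141, 0.002, -0.083]
contact_force: [0.3, 0.0, -0.2]
grip_width: 59.7
finger_force: 0.0
[557.19799002 140.29699061 178.43234746]
g [225, 35, 45, 48, 1449] [669.3 143. ] iou 0.92
y [226, 99, 43, 45, 1324] [607.9 148.6] iou 0.93
y [108, 0, 55, 21, 770] [738.6 239.4] iou 0.84
[((166, 0, 163, 165, 4570), array([255.4,  64.5]))]
```

Both towers are upright on the sled: green (669.3,143.0) and yellow (607.9,148.6). Picking yellow first.

```bash
python3 -m crank '[[0.03,-0.0065,0.01,0,0,0],[0.02,-0.006,0.035,0,0,0],[0,0,0.045,0,0,0],[0,0,0.04,0,0,0],[0,0,0.025,0,0,0]]'
python3 -m crank '[[0,0,0.0155,0,0,0],[0,0,0,0,0,0],[0,0,0,0,0,0]]'
python3 -m crank '[[0,0,0,0,0,0],[0,0,0,0,0,0],[0,0,0,0,0,0],[0,0,0,0,0,0],[0,0,0,0,0,0]]' 0
python3 -m crank '[[0,0,0,0,0,0],[0,0,0,0,0,0]]'
```

```text
time: 56.32
tool_pos: [606.9, 149.0, 22.0]
tcp_rot: [3.141, 0.003, -0.082]
contact_force: [0.0, -0.3, 0.9]
grip_width: 59.5
finger_force: 0.0
time: 56.7
tool_pos: [609.6, 148.9, 9.8]
tcp_rot: [-3.141, -0.002, -0.082]
contact_force: [0.0, 0.2, -0.3]
grip_width: 59.6
finger_force: 0.0
time: 57.32
tool_pos: [608.9, 148.6, 8.6]
tcp_rot: [3.142, -0.0, -0.082]
contact_force: [-0.0, -0.3, 2.6]
grip_width: 29.4
finger_force: 30.0
time: 57.58
tool_pos: [608.9, 148.6, 8.6]
tcp_rot: [3.142, -0.0, -0.083]
contact_force: [-0.3, -0.8, 2.7]
grip_width: 29.3
finger_force: 30.0
```

```bash
python3 -m crank '[[0,0,-0.01,0,0,0],[0,0,-0.03,0,0,0],[0,0,-0.045,0,0,0],[0,0,-0.05,0,0,0],[0,0,-0.035,0,0,0]]'
python3 -m crank '[[0.0012,0.02,0,0,0,0],[0.0012,0.04,0,0,0,0],[0.0012,0.045,0,0,0,0],[0.0012,0.045,0,0,0,0],[0.0012,0.045,0,0,0,0]]'
python3 -m crank '[[0.0012,0.045,0,0,0,0],[0.0012,0.045,0,0,0,0],[0.0012,0.045,0,0,0,0],[0.0012,0.045,0,0,0,0],[0.0012,0.045,0,0,0,0]]'
python3 -m crank '[[0.001,0.045,0,0,0,0],[0.001,0.035,0,0,0,0],[0.001,0.018,0,0,0,0],[0,0,0,0,0,0],[0,0,0,0,0,0]]'
python3 - <<'E'
from h import *
c=cap('wrist'); print(c['o']['tool_pos'])
h=cv2.cvtColor(c['color'],cv2.COLOR_BGR2HSV); m=cv2.inRange(h,(65,100,20),(90,255,255))
print(cv2.connectedComponentsWithStats(m)[2][1:].tolist()[:5])
for p in [(616,-293,18),(627,-442,18),(484,-448,18),(471,-301,18)]: print(np.round(px(c,p)))
cn=max(cv2.findContours(m,0,2)[0],key=cv2.contourArea); print([pt(c,*q,18).round()[:2] for q in cv2.approxPolyDP(cn,8,True)[:,0]])
E
```

```text
time: 58.2
tool_pos: [609.2, 148.8, 181.4]
tcp_rot: [-3.141, -0.003, -0.082]
contact_force: [0.4, 0.2, -1.4]
grip_width: 29.1
finger_force: 30.0
time: 58.82
tool_pos: [597.5, -48.2, 177.0]
tcp_rot: [-3.142, 0.003, -0.083]
contact_force: [0.5, 0.1, 0.5]
grip_width: 29.0
finger_force: 30.0
time: 59.45
tool_pos: [584.8, -272.7, 176.9]
tcp_rot: [-3.141, 0.002, -0.083]
contact_force: [-0.6, 0.6, -0.8]
grip_width: 28.9
finger_force: 30.0
time: 60.08
tool_pos: [581.2, -367.4, 178.2]
tcp_rot: [-3.141, 0.001, -0.081]
contact_force: [-0.1, 0.1, -0.5]
grip_width: 29.2
finger_force: 30.0
[ 581.23364387 -367.41299603  178.2021719 ]
[[190, 116, 149, 130, 12594]]
[187. 142.]
[325. 120.]
[333. 242.]
[211. 261.]
[array([ 630., -445.]), array([ 621., -299.]), array([ 508., -306.]), array([ 542., -336.]), array([ 550., -367.]), array([ 532., -394.]), array([ 507., -401.]), array([ 483., -454.])]
```

```bash
python3 -m crank '[[0.002,0.006,0.02,0,0,0],[0,0,0.045,0,0,0],[0,0,0.045,0,0,0],[0,0,0.035,0,0,0],[0,0,0.015,0,0,0]]'
python3 -m crank '[[0,0,0.006,0,0,0],[0,0,0.004,0,0,0],[0,0,0,0,0,0]]'
```

```text
time: 60.75
tool_pos: [581.2, -373.3, 14.8]
tcp_rot: [-3.139, 0.004, -0.082]
contact_force: [-0.3, -0.5, -0.9]
grip_width: 29.2
finger_force: 30.0
time: 61.12
tool_pos: [583.1, -375.4, 9.5]
tcp_rot: [3.141, -0.001, -0.082]
contact_force: [0.2, -0.2, -1.2]
grip_width: 29.5
finger_force: 30.0
```

```bash
python3 -m crank '[[0,0,0.001,0,0,0],[0,0,0.001,0,0,0],[0,0,0,0,0,0]]'
python3 -m crank '[[0,0,0,0,0,0],[0,0,0,0,0,0],[0,0,0,0,0,0],[0,0,0,0,0,0],[0,0,0,0,0,0]]' 65
python3 -m crank '[[0,0,-0.02,0,0,0],[0,0,-0.04,0,0,0],[0,0,-0.055,0,0,0],[0,0,-0.055,0,0,0],[-0.03,-0.02,0,0,0,0]]'
python3 -m crank '[[-0.04,-0.045,0,0,0,0],[0,-0.045,0,0,0,0],[0,-0.045,0,0,0,0],[0,-0.045,0,0,0,0],[0,-0.045,0,0,0,0]]'
python3 -m crank '[[0.02,-0.045,0,0,0,0],[0.02,-0.045,0,0,0,0],[0.02,-0.045,0,0,0,0],[0.01,-0.045,0,0,0,0],[0.01,-0.045,0,0,0,0]]'
python3 -m crank '[[0,-0.045,0,0,0,0],[0,-0.03,0,0,0,0],[0,0,0,0,0,0],[0,0,0,0,0,0]]'
python3 - <<'E'
from tw import *
c=cap('wrist'); print(c['o']['tool_pos']); towers(c,zb=6)
E
```

```text
time: 61.5
tool_pos: [583.0, -375.4, 7.6]
tcp_rot: [3.141, -0.001, -0.082]
contact_force: [-0.7, -0.2, 5.2]
grip_width: 29.3
finger_force: 30.0
time: 62.12
tool_pos: [582.5, -375.0, 6.4]
tcp_rot: [3.142, 0.0, -0.082]
contact_force: [0.2, 0.4, 1.0]
grip_width: 59.6
finger_force: 0.0
time: 62.75
tool_pos: [557.7, -355.6, 184.3]
tcp_rot: [3.133, -0.013, -0.083]
contact_force: [0.8, 0.0, -0.7]
grip_width: 60.0
finger_force: 0.0
time: 63.38
tool_pos: [533.3, -123.8, 178.3]
tcp_rot: [3.141, -0.002, -0.083]
contact_force: [-0.3, -0.3, 0.5]
grip_width: 59.7
finger_force: 0.0
time: 64.0
tool_pos: [631.9, 94.1, 178.2]
tcp_rot: [-3.141, -0.002, -0.082]
contact_force: [0.1, -0.4, 0.7]
grip_width: 59.7
finger_force: 0.0
time: 64.5
tool_pos: [637.6, 166.7, 177.4]
tcp_rot: [3.141, -0.001, -0.083]
contact_force: [-0.2, -0.8, 0.1]
grip_width: 59.5
finger_force: 0.0
[637.56211979 166.74402277 177.4100842 ]
g [257, 116, 43, 45, 1324] [669.8 142.9] iou 0.92
y [140, 61, 60, 46, 2170] [732.7 248.9] iou 0.84
```

```bash
python3 -m crank '[[0.02,0.012,0,0,0,0],[0.014,0.009,0.03,0,0,0],[0,0,0.045,0,0,0],[0,0,0.045,0,0,0],[0,0,0.03,0,0,0]]'
python3 -m crank '[[0,0,0.0185,0,0,0],[0,0,0,0,0,0],[0,0,0,0,0,0]]'
python3 -m crank '[[0,0,0,0,0,0],[0,0,0,0,0,0],[0,0,0,0,0,0],[0,0,0,0,0,0],[0,0,0,0,0,0]]' 0
python3 -m crank '[[0,0,0,0,0,0],[0,0,0,0,0,0]]'
python3 -m crank '[[0,0,-0.01,0,0,0],[0,0,-0.03,0,0,0],[0,0,-0.045,0,0,0],[0,0,-0.05,0,0,0],[0,0,-0.035,0,0,0]]'
```

```text
time: 65.18
tool_pos: [668.8, 141.7, 24.4]
tcp_rot: [3.141, 0.002, -0.085]
contact_force: [0.4, 0.6, 0.5]
grip_width: 59.4
finger_force: 0.0
time: 65.55
tool_pos: [670.8, 143.4, 9.6]
tcp_rot: [-3.141, -0.003, -0.083]
contact_force: [-0.1, 0.2, 0.3]
grip_width: 59.5
finger_force: 0.0
time: 66.18
tool_pos: [669.7, 143.6, 8.2]
tcp_rot: [3.142, -0.0, -0.082]
contact_force: [-1.3, -0.6, 2.3]
grip_width: 29.1
finger_force: 30.0
time: 66.42
tool_pos: [669.7, 143.6, 8.2]
tcp_rot: [3.142, -0.0, -0.082]
contact_force: [-0.4, -0.4, 4.0]
grip_width: 29.2
finger_force: 30.0
time: 67.05
tool_pos: [670.1, 143.7, 181.0]
tcp_rot: [-3.141, -0.003, -0.082]
contact_force: [1.5, 0.4, 0.2]
grip_width: 29.4
finger_force: 30.0
```

```bash
python3 -m crank '[[-0.008,0.02,0,0,0,0],[-0.008,0.04,0,0,0,0],[-0.008,0.045,0,0,0,0],[-0.008,0.045,0,0,0,0],[-0.008,0.045,0,0,0,0]]'
python3 -m crank '[[-0.008,0.045,0,0,0,0],[-0.008,0.045,0,0,0,0],[-0.008,0.045,0,0,0,0],[-0.008,0.045,0,0,0,0],[-0.008,0.045,0,0,0,0]]'
python3 -m crank '[[-0.01,0.045,0,0,0,0],[-0.01,0.04,0,0,0,0],[-0.005,0.026,0,0,0,0],[0,0,0,0,0,0],[0,0,0,0,0,0]]'
python3 - <<'E'
from tw import *
c=cap('wrist'); print(c['o']['tool_pos']); 
h=cv2.cvtColor(c['color'],cv2.COLOR_BGR2HSV)
towers(c,zb=5)
E
```

```text
time: 67.68
tool_pos: [613.2, -48.7, 178.3]
tcp_rot: [3.141, -0.0, -0.082]
contact_force: [0.4, -0.2, -0.4]
grip_width: 29.2
finger_force: 30.0
time: 68.3
tool_pos: [554.8, -269.7, 178.3]
tcp_rot: [3.142, -0.0, -0.083]
contact_force: [0.2, -0.5, 0.0]
grip_width: 28.8
finger_force: 30.0
time: 68.92
tool_pos: [521.4, -376.2, 178.0]
tcp_rot: [-3.141, 0.0, -0.082]
contact_force: [-0.3, -0.5, 0.1]
grip_width: 29.6
finger_force: 30.0
[ 521.37295315 -376.15787727  178.01816444]
g [171, 55, 162, 226, 23210] [ 509.9 -343.3] iou 0.06
y [231, 89, 44, 45, 1352] [ 582.4 -375.1] iou 0.96
```

```bash
python3 -m crank '[[0,0,0.02,0,0,0],[0,0,0.045,0,0,0],[0,0,0.045,0,0,0],[0,0,0.035,0,0,0],[0,0,0.015,0,0,0]]'
python3 -m crank '[[0,0,0.006,0,0,0],[0,0,0.003,0,0,0],[0,0,0.001,0,0,0],[0,0,0.001,0,0,0],[0,0,0,0,0,0]]'
python3 -m crank '[[0,0,0,0,0,0],[0,0,0,0,0,0],[0,0,0,0,0,0],[0,0,0,0,0,0],[0,0,0,0,0,0]]' 65
python3 -m crank '[[0,0,-0.02,0,0,0],[0,0,-0.04,0,0,0],[0,0,-0.055,0,0,0],[0,0,-0.055,0,0,0],[0,0,-0.02,0,0,0]]'
python3 -m crank '[[-0.02,0,0,0,0,0],[-0.02,0,0,0,0,0],[0,0,0,0,0,0],[0,0,0,0,0,0]]'
python3 - <<'E'
from tw import *
import pickle
c=cap('wrist'); print(c['o']['tool_pos'])
towers(c,zb=5)
h=cv2.cvtColor(c['color'],cv2.COLOR_BGR2HSV)
for p in((582,-375),(521,-377)):
    for z in(9,55): u,v=np.round(px(c,(*p,z))).astype(int); print(p,z,u,v,h[v,u],h[v,min(u+12,511)])
# tower-green vs tray-green: print colors of a column cut
u,v=np.round(px(c,(521,-377,13))).astype(int); print([h[v,x].tolist() for x in range(u-40,u+41,4)])
s=cap('scene'); print(blobs(s,(0,170,60),(8,255,255)), [np.round(px(s,(521,-377,z))) for z in(5,55)], blobs(s,(50,150,60),(75,255,255)))
t=cap('top'); print(blobs(t,(100,150,60),(125,255,255)))
E
```

```text
time: 69.6
tool_pos: [520.9, -374.9, 16.0]
tcp_rot: [-3.139, 0.003, -0.081]
contact_force: [-0.3, -0.5, -0.4]
grip_width: 29.3
finger_force: 30.0
time: 70.22
tool_pos: [521.3, -377.1, 7.4]
tcp_rot: [3.141, -0.001, -0.083]
contact_force: [-0.1, -0.4, -0.2]
grip_width: 29.2
finger_force: 30.0
time: 70.85
tool_pos: [521.2, -376.9, 6.9]
tcp_rot: [3.142, -0.0, -0.082]
contact_force: [-0.4, -0.6, -0.3]
grip_width: 59.6
finger_force: 0.0
time: 71.47
tool_pos: [522.3, -377.9, 201.5]
tcp_rot: [3.137, -0.005, -0.082]
contact_force: [0.6, -0.1, 0.1]
grip_width: 59.5
finger_force: 0.0
time: 71.97
tool_pos: [481.9, -373.8, 197.1]
tcp_rot: [3.141, -0.001, -0.083]
contact_force: [0.4, 0.3, 0.5]
grip_width: 59.7
finger_force: 0.0
[ 481.87831615 -373.78050378  197.07795747]
g [172, 14, 159, 166, 19422] [ 607.6 -424.2] iou 0.08
y [230, 50, 43, 46, 1349] [ 582.5 -374.3] iou 0.95
(582, -375) 9 252 73 [170  11  71] [ 28 255 226]
(582, -375) 55 251 71 [ 0  7 71] [ 28 255 218]
(521, -377) 9 258 129 [165  15  35] [ 70 219 105]
(521, -377) 55 258 135 [150  10  25] [ 70 211  98]
[[76, 134, 126], [77, 128, 126], [77, 135, 127], [77, 135, 128], [76, 135, 127], [76, 132, 118], [71, 185, 163], [71, 184, 173], [165, 8, 62], [165, 8, 61], [150, 15, 34], [165, 20, 26], [150, 9, 27], [71, 216, 104], [71, 213, 104], [76, 129, 125], [76, 126, 125], [76, 126, 125], [76, 131, 127], [77, 128, 126], [76, 131, 123]]
[((284, 167, 6, 14, 68), array([287. , 173.5])), ((173, 156, 7, 7, 39), array([175.8, 159. ]))] [array([121., 209.]), array([118., 197.])] [((120, 206, 5, 7, 12), array([122.2, 209.2]))]
[((183, 147, 60, 65, 391), array([226.3, 173.8])), ((178, 189, 25, 21, 86), array([187.3, 205.3])), ((181, 164, 1, 11, 11), array([181., 169.]))]
```

```bash
sed -i 's/(45,100,25)/(45,165,25)/' tw.py
python3 - <<'E'
from tw import *
c=cap('wrist'); towers(c,zb=5)
t=cap('top'); h=cv2.cvtColor(t['color'],cv2.COLOR_BGR2HSV)
w=cv2.inRange(h,(8,60,60),(24,255,255)); w[:140]=0;w[220:]=0;w[:,:170]=0;w[:,250:]=0
w=cv2.morphologyEx(cv2.morphologyEx(w,cv2.MORPH_CLOSE,np.ones((9,9))),cv2.MORPH_OPEN,np.ones((15,15)))
cn=max(cv2.findContours(w,0,2)[0],key=cv2.contourArea); (u,v),sz,a=cv2.minAreaRect(cn); print('sled',pt(t,u,v,14).round(1),sz,a)
b=cv2.inRange(h,(100,110,40),(125,255,255)); b[:140]=0;b[220:]=0;b[:,:170]=0;b[:,250:]=0
(u,v),sz,a=cv2.minAreaRect(cv2.findNonZero(b)); print('tape',pt(t,u,v,0).round(1),sz,a)
E
```

```text
g [238, 109, 41, 43, 1197] [ 521.4 -376.6] iou 0.94
y [231, 50, 43, 46, 1346] [ 582.4 -374.8] iou 0.95
sled [637.3 145.5  14. ] (52.99366760253906, 53.84060287475586) 3.4682295322418213
tape [640.7 145.9   0. ] (63.193050384521484, 63.99127960205078) 3.814074993133545
```

Both towers stand in the tray. I'll take one closer wrist look at the sled on its square before handing in.

```bash
python3 -m crank '[[0,-0.045,0,0,0,0],[0,-0.045,0,0,0,0],[0,-0.045,0,0,0,0],[0,-0.045,0,0,0,0],[0.005,-0.045,0,0,0,0]]'
python3 -m crank '[[0.01,-0.045,0,0,0,0],[0.01,-0.045,0,0,0,0],[0.01,-0.045,0,0,0,0],[0.01,-0.045,0,0,0,0],[0.01,-0.045,0,0,0,0]]'
python3 -m crank '[[0.01,-0.045,0,0,0,0],[0.01,-0.035,0,0,0,0],[0,0,0,0,0,0],[0,0,0,0,0,0]]'
python3 - <<'E'
from h import *
c=cap('wrist'); print(c['o']['tool_pos'])
t=-0.084; X=np.array([np.cos(t),np.sin(t)]);Y=np.array([-np.sin(t),np.cos(t)]); L=np.array([638.5,144])
h=cv2.cvtColor(c['color'],cv2.COLOR_BGR2HSV)
w=cv2.inRange(h,(8,60,30),(24,255,255));w=cv2.morphologyEx(cv2.morphologyEx(w,cv2.MORPH_CLOSE,np.ones((15,15))),cv2.MORPH_OPEN,np.ones((41,41)))
b=cv2.inRange(h,(100,110,40),(125,255,255))
for n,P,z in(('sled',max(cv2.findContours(w,0,2)[0],key=cv2.contourArea),18),('tape',cv2.findNonZero(b),0)):
    q=np.array([[(pt(c,*p,z)[:2]-L)@A for A in(X,Y)] for p in P[:,0]],np.float32)
    (x,y),s,a=cv2.minAreaRect(q); print(n,round(x,1),round(y,1),np.round(s,1),round(a,2))
E
```

```text
time: 72.85
tool_pos: [505.0, -148.3, 197.0]
tcp_rot: [3.142, -0.0, -0.083]
contact_force: [1.3, -0.3, 0.3]
grip_width: 59.6
finger_force: 0.0
time: 73.47
tool_pos: [573.7, 72.0, 196.9]
tcp_rot: [3.142, -0.0, -0.082]
contact_force: [0.6, -0.6, -0.3]
grip_width: 59.8
finger_force: 0.0
time: 73.97
tool_pos: [599.6, 148.0, 196.6]
tcp_rot: [3.141, 0.001, -0.082]
contact_force: [-0.2, 0.8, 0.1]
grip_width: 59.7
finger_force: 0.0
[599.55187657 148.00507005 196.59837194]
sled 0.7 1.9 [138.9 139.7] 0.07
tape 2.9 0.5 [167.6 165.3] 0.05
```

The sled lies inside the square: offset about 2 mm, and parallel to within 0.1°. Handing in.

```bash
python3 -c "
from plant import bot
print(bot.close_job())"
```

```text
the job is handed in; nothing more can be done
None
```

The job is handed in at about 74 s: lamp on about 4 s with the sled home, then off; both towers (green, yellow) upright in the tray; empty sled about 2 mm off centre on its square; but the finger that pushed the switch lever pressed on it with up to about 63 N at the wrist (the 40 N limit names the arm and gripper body).

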